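# Change over the panels in the conditioning box

### The job

Lift the lid off the conditioning box by its knob and set it down on the rubber mat. Stand the conditioned panel from the box gently in the slotted stand on the balance for weighing, and slide every fresh panel from the carrier fully home into a slot of the box, one to a slot. Then put the lid back on the box, seated all round, and leave everything else on the bench where it is.

Things in the scene. Friction and masses are not known exactly. Their poses are not given: they have to be found in the camera images.
- box: conditioning box: open-topped stainless steel box 195 (own x) by 84 (own y) by 80 mm high, fixed, walls 3 mm; origin: centre of its underside, z up. Two white plastic combs, 11 mm deep, along its long inner walls make four upright slots across own y, 40 mm apart along x. A panel that stands home has its centre 54 mm and its top edge 104 mm above the underside, 24 mm above the rim
- box_slot1 (a point): slot 1 of the box: the centre of its floor, at x = -60 mm, z = 4 mm in the box's axes. The slot is 11 mm wide (x) and 78 mm long (y): a panel has 1.5 mm play at each face, 4 mm at each edge. It is straight for 45 mm above its floor; above that, ribs with 45 degree faces 14 mm high lead a panel in
- box_slot2 (a point): slot 2 of the box: the centre of its floor, at x = -20 mm, z = 4 mm in the box's axes. The slot is 11 mm wide (x) and 78 mm long (y): a panel has 1.5 mm play at each face, 4 mm at each edge. It is straight for 45 mm above its floor; above that, ribs with 45 degree faces 14 mm high lead a panel in
- box_slot3 (a point): slot 3 of the box: the centre of its floor, at x = 20 mm, z = 4 mm in the box's axes. The slot is 11 mm wide (x) and 78 mm long (y): a panel has 1.5 mm play at each face, 4 mm at each edge. It is straight for 45 mm above its floor; above that, ribs with 45 degree faces 14 mm high lead a panel in
- box_slot4 (a point): slot 4 of the box: the centre of its floor, at x = 60 mm, z = 4 mm in the box's axes. The slot is 11 mm wide (x) and 78 mm long (y): a panel has 1.5 mm play at each face, 4 mm at each edge. It is straight for 45 mm above its floor; above that, ribs with 45 degree faces 14 mm high lead a panel in
- lid: the box's loose, deep aluminium lid, 209 (own x) by 98 by 52 mm, about 0.35 kg, open below; origin: centre of its lower edge. It goes over the outside of the box with 4 mm play each side, overlaps it by 14 mm and stops on ledges at its two ends; seated, the origin is 66 mm above the box's underside. Either way round fits. It starts on the box and may get knocked aside
- lid_knob (a point): the centre of the lid's black knob, a block 46 mm long (lid x) by 20 mm wide (lid y) by 24 mm high on a 14 mm tall neck; 78 mm above the lid's origin, 26 mm above the top face of the lid
- mat: thin black rubber set-down mat, 250 (own x) by 150 mm, 3 mm thick, fixed; origin at the centre of its underside
- carrier: white plastic panel carrier, loose, 0.9 kg, 199 mm long (own x) by 86 mm wide by 60 mm high; origin at the centre of its underside. The same combs and slot sizes as in the box: four slots at x = -60, -20, 20, 60 mm, slot floor 6 mm above the bench; panels in it reach 106 mm above the bench. It may get knocked along the bench with its panels
- fresh1_mid (a point): a dark grey-green composite test panel, a flat slab 8 mm thick (own x) by 70 mm wide (own y) by 100 mm tall (own z), about 90 g, standing on its 70 mm edge. The point is its centre, 50 mm above its lower edge. One of the fresh panels, which start in the carrier; two to four of them are there, the others are absent
- fresh2_mid (a point): a dark grey-green composite test panel, a flat slab 8 mm thick (own x) by 70 mm wide (own y) by 100 mm tall (own z), about 90 g, standing on its 70 mm edge. The point is its centre, 50 mm above its lower edge. One of the fresh panels, which start in the carrier; two to four of them are there, the others are absent
- fresh3_mid (a point): a dark grey-green composite test panel, a flat slab 8 mm thick (own x) by 70 mm wide (own y) by 100 mm tall (own z), about 90 g, standing on its 70 mm edge. The point is its centre, 50 mm above its lower edge. One of the fresh panels, which start in the carrier; two to four of them are there, the others are absent
- fresh4_mid (a point): a dark grey-green composite test panel, a flat slab 8 mm thick (own x) by 70 mm wide (own y) by 100 mm tall (own z), about 90 g, standing on its 70 mm edge. The point is its centre, 50 mm above its lower edge. One of the fresh panels, which start in the carrier; two to four of them are there, the others are absent
- aged1_mid (a point): a dark grey-green composite test panel, a flat slab 8 mm thick (own x) by 70 mm wide (own y) by 100 mm tall (own z), about 90 g, standing on its 70 mm edge. The point is its centre, 50 mm above its lower edge. A conditioned panel, which starts in the box under the lid; just one of aged1 and aged2 is there, the other is absent
- aged2_mid (a point): a dark grey-green composite test panel, a flat slab 8 mm thick (own x) by 70 mm wide (own y) by 100 mm tall (own z), about 90 g, standing on its 70 mm edge. The point is its centre, 50 mm above its lower edge. A conditioned panel, which starts in the box under the lid; just one of aged1 and aged2 is there, the other is absent
- balance: precision balance, white, fixed, 250 mm (own x) by 160 mm, display towards the robot; origin on the bench under the centre of its square 130 mm pan (top 80 mm up). On the pan is an aluminium one-slot panel stand, 84 mm (own y) by 69 mm, with the same slot and ribs as in the box, slot across own y. More than 40 N would spoil the balance
- stand_slot (a point): the slot of the panel stand on the balance: the centre of its floor, 86 mm above the bench, axes as the balance's. A panel that stands home has its centre 50 mm above this point
- bottle_mid (a point): bystander: small sample bottle 44 mm across, 100 mm high, beside the carrier; its centre
- driver_mid (a point): bystander: screwdriver 160 mm long, lying beside the box
- beaker_mid (a point): bystander: glass beaker 60 mm across, 75 mm high, at the back of the bench
- mouse_mid (a point): bystander: black computer mouse 105 by 60 mm, at the back of the bench
- wrench_mid (a point): bystander: wrench 170 mm long at the back of the bench
- level_mid (a point): bystander: yellow spirit level 170 by 45 by 20 mm at the back of the bench
Things that resemble listed ones, but are neither listed nor needed, are in the scene too. Leave any blue or green look-alike of the box alone.

How it is judged:
By the outcome, as a careful person would: the job done as asked, in the order asked, and still so for the second after the job is handed in, with the robot touching nothing.
Of fresh1, fresh2, fresh3, fresh4 only 2 to 4 are there at a start; the rules pass over those that are not, and their reading is None.
Of aged1, aged2 only 1 to 1 are there at a start; the rules pass over those that are not, and their reading is None.
At some moment in a run one of lid, carrier may be knocked a few centimetres aside while the robot is not near it.
It also fails if it takes over 210 s, if anything falls off the work surface, if the arm or the gripper's body presses on something with over 40 N, if the wrist force passes 120 N, or if a joint passes its speed limit or range.

### The arm

A 6-joint arm with a two-finger parallel gripper is mounted at the origin on the work surface. World frame = base frame: x ahead of the robot, y to its left, z up, the work surface at z = 0. Lengths are in m, angles in rad, forces in N, time in s.
With the tool pointing down it reaches from about 0.325 to 0.9 m from the base axis. Payload 6.1 kg.
Tool frame: the origin (TCP) lies at the very end of the fingers, on their centre line; the grasp point (between the pads) lies 19 mm behind it; z points along the fingers, y is the line along which they close (so a half turn about z gives the same grasp; the last joint's range is limited). The gripper opens to 87 mm and grips with 3 to 60 N. Pads are 19 mm wide; open, the fingers measure 117 mm over their backs; the gripper's body (75 mm by 190 mm) begins 51 mm behind the grasp point.
Start: joints at [-1.356, 0.22, 1.526, -0, 1.395, -0.126], TCP at [0.209, -0.589, 0.223] pointing down, gripper open.
Joint ranges: [-2.98, 2.98], [-0.91, 2.08], [0.09, 2.57], [-1.24, 4.39], [0.2, 2.65], [-2.68, 2.68]. Speed limits (rad/s): [2.57, 2.57, 3.01, 3.14, 3.14, 3.14].

### API

Orientations are given as a rotation vector (axis times angle).
In Python, from plant import get_state, optics, sign_off, models gives the robot as it stands.
- The arm moves only by the tool send_rows, never from a script. Its argument "increments" is a list of rows, each a list of 5 numbers: the shift along the tool's x, y, z in m, then the turn about the tool's z in rad, then the opening, from 0 (shut) to 1 (fully open). A call has 1 to 8 rows; each row shifts and turns the commanded pose from where the row before left it, along the tool's axes as they then stand; what a row does not reach is not made up. A row lasts 1/8 s, in which the tool goes at most 62.5 mm and 10.7 degrees, less where a joint would pass 70% of its speed; a pose out of reach is approached as far as the arm can. A call is refused whole if a number of a shift passes 0.0625 or a number of a turn 0.188, either way. A call with a gripper value outside its range is refused whole. The fingers move at their own pace and stop on an object; "grip_force" is the grip in N (left out, the last holds). Time passes only in rows, so rows that do not move let the fingers close. It gives the time, the measured TCP pose, the force, the opening and the grip force at its end, in the units of the state.
- get_state(): the state, without advancing time (a new reading comes with each control period).
- optics.capture(name): name is "side" or "top" or "wrist"; returns a dict with "frame" (420x560x3 uint8, red, green, blue), "fovy" (degrees; the focal length in pixels is half the picture's height over the tangent of half this angle, whatever the lens; pixels are square), "cx", "cy" (the principal point, pixels), "k1" (the pictures are not rectified: a ray, as slopes to the right and down, at radius r is drawn at 1 + k1 r^2 times it, then the intrinsics apply), "position" and "orientation" of the camera in the world; the wrist camera has in their place "mount" (4x4, takes a point from camera to tool coordinates, whose origin is the TCP and whose axes are the flange's). Camera axes: x right, y up, looking along -z (the intrinsics and any distortion apply to the point x, -y, -z); pixel columns grow to the right and rows downward; lengths in m; the calibration is good to about 2 mm. A picture is of the moment at which its call begins: read the wrist's pose just before it. There is no depth.
- sign_off(): hands the job in; it is judged then, once.
Trained networks look in a picture, given as the dict that the camera call returned (one of the last four; its "shot" number tells which), for a name from the list of things; names that differ only in an ending like _2 or _b are one class to them, and where a whole thing is asked for, a point or a joint stands for the part that bears it (a point fixed in the world has none). Each returns a list of dicts, best first, with "conf" (0 to 1); they miss things now and then, are a little off and sometimes report something else, mostly with a low value. They report only what shows in the picture. A call takes as long as a camera call. They do not tell look-alikes from the thing itself.
- models.trace(picture, name): "region" (420x560 bool, what is visible of it) and "position" ([column, row] in pixels, amid what is visible of it).
- models.pinpoint(picture, name): "position" ([column, row] in pixels: a listed point, or the origin of a listed thing).
The state is a dict: "time": time; "qpos": joint angles; "qd": joint speeds; "tau": joint torques, N m; "position": TCP position; "tool_rot": TCP orientation; "force": force on the tool from outside, world axes, zero at the start; "moment": the same for the moment, N m; "grip_width": finger opening in m; "grasp_force": force on a finger pad.
Only numpy, scipy, OpenCV 4.12 (cv2) and the standard library are available. Lean on these libraries where they do the work, as an engineer would, in place of code of your own. Each camera call takes 0.05 s, during which the arm holds its last target. There are 200 camera calls.

## Working session

There is one attempt and no reset: what is moved stays moved. The work goes in short steps, Python scripts to look and compute and a tool call to move; the robot and the scene stay as the last step left them, time stands still between calls to the robot, and variables do not carry over. Pictures are saved under pics/ and viewed, at most 14 in all, crops included, and the job is handed in when it is done.

Besides the shell and the picture viewer there is one more tool, called after ">>>" by a JSON object that holds its "method" and its "body", one argument or row to a line. send_rows: Moves the arm, as the interface text tells. Its arguments: {"type":"object","properties":{"increments":{"type":"array"},"grip_force":{"type":"number"}},"required":["increments"]}

```bash
mkdir -p pics; ls; cat > h.py <<'E'
import numpy as np, cv2
from scipy.spatial.transform import Rotation as R
from plant import get_state, optics, sign_off, models
def cap(name):
    s=get_state(); p=optics.capture(name)
    if name=='wrist':
        T=np.eye(4); T[:3,:3]=R.from_rotvec(s['tool_rot']).as_matrix(); T[:3,3]=s['position']
        p['T']=T@np.array(p['mount'])
    else:
        T=np.eye(4); o=np.array(p['orientation'],float)
        T[:3,:3]=o if o.shape==(3,3) else R.from_rotvec(o).as_matrix()
        T[:3,3]=p['position']; p['T']=T
    return p
def K(p):
    f=210/np.tan(np.radians(p['fovy'])/2); return f
def ray(p,uv):
    f=K(p); d=(np.array(uv,float)-[p['cx'],p['cy']])/f; u=d.copy()
    for _ in range(20): u=d/(1+p['k1']*(u@u))
    v=p['T'][:3,:3]@np.array([u[0],-u[1],-1]); return p['T'][:3,3],v/np.linalg.norm(v)
def atz(p,uv,z):
    o,v=ray(p,uv); return o+v*(z-o[2])/v[2]
def proj(p,X):
    c=p['T'][:3,:3].T@(np.array(X,float)-p['T'][:3,3]); s=np.array([c[0],-c[1]])/-c[2]
    return s*(1+p['k1']*(s@s))*K(p)+[p['cx'],p['cy']]
def tri(obs):
    A=np.zeros((3,3));b=np.zeros(3)
    for p,uv in obs:
        o,v=ray(p,uv);M=np.eye(3)-np.outer(v,v);A+=M;b+=M@o
    return np.linalg.solve(A,b)
def save(p,n): cv2.imwrite('pics/%s.png'%n,p['frame'][:,:,::-1])
E
python3 - <<'E'
from h import *
np.set_printoptions(precision=3,suppress=True)
t=cap('top');s=cap('side')
print(t['orientation'],t['position'],s['position'],t['fovy'],t['k1'],K(t))
save(t,'top0');save(s,'side0')
for n in ['box','lid','lid_knob','mat','carrier','fresh1_mid','balance','stand_slot','bottle_mid','driver_mid']:
    for nm,p in (('top',t),('side',s)):
        print(n,nm,[(np.round(d['position']),round(d['conf'],2)) for d in models.pinpoint(p,n)[:6]])
E
```

```text
pics
[ 0.108 -0.092 -1.586] [0.311 0.046 1.327] [-0.169 -0.581  0.899] 46.22917606360733 -0.13002065723629663 491.99096131361705
box top [(array([386., 289.]), 0.95), (array([173., 315.]), 0.93), (array([224., 173.]), 0.37)]
box side [(array([289., 216.]), 0.68), (array([302., 341.]), 0.59)]
lid top [(array([250., 170.]), 0.86), (array([254., 163.]), 0.74)]
lid side [(array([291., 197.]), 0.95)]
lid_knob top [(array([252., 165.]), 0.76), (array([412., 176.]), 0.58), (array([160., 202.]), 0.51), (array([376., 109.]), 0.23)]
lid_knob side [(array([340., 256.]), 0.63)]
mat top [(array([159., 202.]), 0.92)]
mat side [(array([222., 191.]), 0.66)]
carrier top []
carrier side [(array([402., 314.]), 0.71)]
fresh1_mid top [(array([222., 171.]), 0.33)]
fresh1_mid side []
balance top [(array([338., 183.]), 0.97)]
balance side [(array([336., 256.]), 0.83)]
stand_slot top [(array([346., 176.]), 0.87)]
stand_slot side [(array([340., 234.]), 0.63), (array([290., 199.]), 0.23)]
bottle_mid top [(array([412., 177.]), 0.75)]
bottle_mid side [(array([295., 212.]), 0.74), (array([394., 278.]), 0.64)]
driver_mid top [(array([221., 171.]), 0.6), (array([441., 199.]), 0.6)]
driver_mid side [(array([336., 254.]), 0.75)]
```

View pics/top0.png

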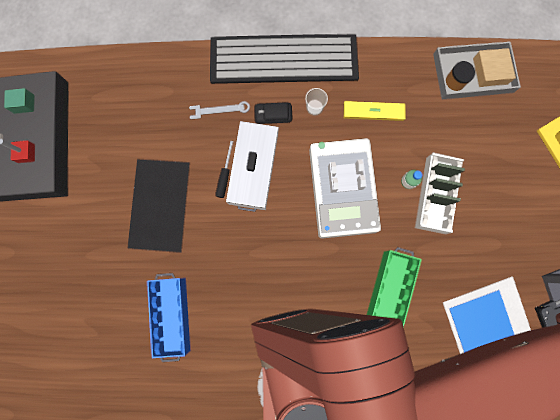

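View pics/side0.png

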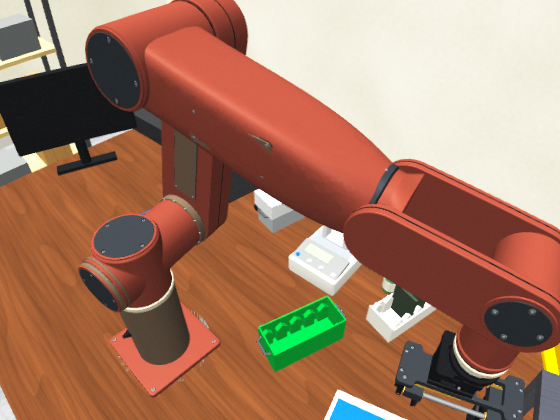

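Top view: the lidded box with its knob is at (252,161), the mat at (159,205), the balance stand at (346,175), and the carrier at (440,193) with three panels near (448,169), (445,184) and (442,200). The open blue box (168,317) and green box (395,287) are look-alikes. The box to use is the silver one under the lid.

```bash
python3 - <<'E'
from h import *
np.set_printoptions(precision=3,suppress=True)
t=cap('top')
for n,uv,z in [('knob',(252,156),.157),('lidA',(252,122),.118),('lidB',(278,126),.118),('lidC',(249,209),.118),('lidD',(227,204),.118),('mat',(159,205),0.003),
 ('matA',(138,159),.003),('matB',(189,163),.003),('matC',(182,252),.003),('matD',(128,248),.003),
 ('stand',(348,176),.14),('cA',(427,152),.06),('cB',(464,155),.06),('cC',(452,234),.06),('cD',(417,230),.06),('bottle',(416,174),.1),('balA',(310,146),.06),('balC',(380,232),.05)]:
    print(n,atz(t,uv,z))
for n in ['lid','lid_knob','mat','balance','carrier']:
    for d in models.trace(t,n)[:2]:
        print(n,d['position'],d['conf'],d['region'].sum(),cv2.minAreaRect(np.argwhere(d['region'])[:,::-1].astype(np.float32)))
s=get_state();print(s['position'],R.from_rotvec(s['tool_rot']).as_matrix(),s['time'])
w=cap('wrist');print(w['mount'])
c=t['frame'][95:265,190:480];cv2.imwrite('pics/c1.png',cv2.resize(c[:,:,::-1],None,fx=2.7,fy=2.7,interpolation=cv2.INTER_CUBIC))
E
```

```text
knob [0.586 0.117 0.157]
lidA [0.684 0.118 0.118]
lidB [0.672 0.052 0.118]
lidC [0.461 0.128 0.118]
lidD [0.474 0.183 0.118]
mat [0.49  0.383 0.003]
matA [0.621 0.445 0.003]
matB [0.606 0.301 0.003]
matC [0.361 0.319 0.003]
matD [0.374 0.468 0.003]
stand [ 0.535 -0.117  0.14 ]
cA [ 0.612 -0.343  0.06 ]
cB [ 0.603 -0.444  0.06 ]
cC [ 0.392 -0.397  0.06 ]
cD [ 0.405 -0.304  0.06 ]
bottle [ 0.545 -0.298  0.1  ]
balA [ 0.633 -0.031  0.06 ]
balC [ 0.402 -0.208  0.05 ]
lid [249.4, 166.0] 0.92 3296 ((252.1216278076172, 164.770263671875), (40.27775192260742, 84.66547393798828), 9.462322235107422)
lid_knob [252.2, 165.9] 0.59 3420 ((252.0341033935547, 164.87167358398438), (41.13645935058594, 85.18204498291016), 9.688786506652832)
mat [161.8, 205.0] 0.75 4852 ((158.59405517578125, 205.05941772460938), (54.130027770996094, 91.742431640625), 5.710592269897461)
balance [341.4, 188.1] 0.88 5944 ((344.4836120605469, 187.68035888671875), (96.27043914794922, 63.24516296386719), 83.8844985961914)
carrier [437.3, 205.0] 0.79 1885 ((438.443359375, 193.49237060546875), (37.14571762084961, 78.1603775024414), 7.666804790496826)
carrier [317.0, 97.7] 0.4 441 ((315.5, 100.5), (25.0, 21.0), 90.0)
[ 0.209 -0.589  0.223] [[ 0.942  0.334 -0.   ]
 [ 0.334 -0.942  0.   ]
 [ 0.    -0.    -1.   ]] 1.4
[[-0.001  0.963  0.27   0.074]
 [ 1.     0.001  0.001  0.   ]
 [ 0.001  0.27  -0.963 -0.162]
 [ 0.     0.     0.     1.   ]]
```

View pics/c1.png

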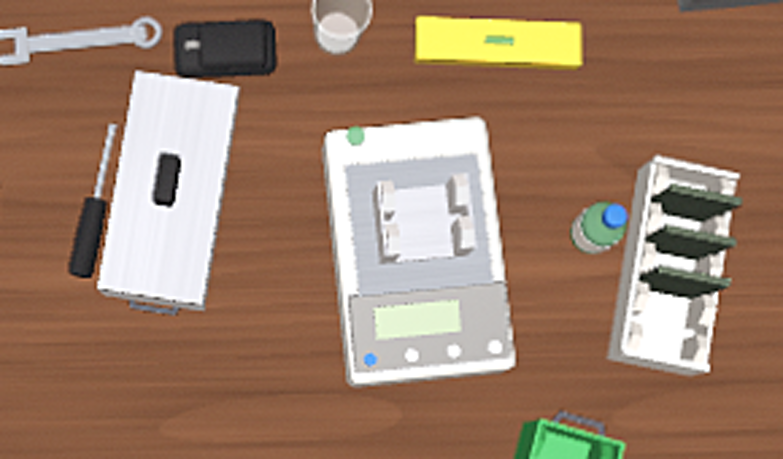

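Enlarged crop: the metal-lidded box is the one to use. Its knob is at about (166,180) in the crop, the stand at (425,222), and three dark panels are in the carrier's far three slots. Moving above the lid.

>>> {"method": "send_rows", "body": {
  "increments": [
    [0,0,-0.03,0.11,1],
    [0,0,-0.03,0.11,1],
    [0,0,-0.03,0.11,1],
    [0,0,-0.02,0.11,1],
    [0,0,0,0.11,1],
    [0,0,0,0.11,1],
    [0.008,-0.05,0,0,1],
    [0.008,-0.05,0,0,1]
  ]
}}

```text
time: 2.45
position: [0.2556, -0.4982, 0.3321]
tool_rot: [-3.101, 0.501, 0.0]
force: [1.9, -0.3, 0.8]
grip_width: 0.0868
grasp_force: 0.0
```

>>> {"method": "send_rows", "body": {
  "increments": [
    [0.008,-0.055,0,0,1],
    [0.008,-0.055,0,0,1],
    [0.008,-0.055,0,0,1],
    [0.008,-0.055,0,0,1],
    [0.008,-0.055,0,0,1],
    [0.008,-0.055,0,0,1],
    [0.008,-0.055,0,0,1],
    [0.008,-0.055,0,0,1]
  ]
}}

```text
time: 3.45
position: [0.4549, -0.0997, 0.3329]
tool_rot: [3.101, -0.499, 0.002]
force: [1.0, -0.4, 0.4]
grip_width: 0.087
grasp_force: 0.0
```

>>> {"method": "send_rows", "body": {
  "increments": [
    [0.008,-0.055,0,0,1],
    [0.008,-0.055,0,0,1],
    [0.008,-0.055,0,0,1],
    [0.008,-0.055,0,0,1],
    [0.008,-0.03,0,0,1],
    [0,0,0,0,1],
    [0,0,0,0,1]
  ]
}}

```text
time: 4.32
position: [0.5704, 0.1229, 0.3324]
tool_rot: [3.101, -0.499, -0.001]
force: [0.3, -0.6, -0.1]
grip_width: 0.0871
grasp_force: 0.0
```

```bash
cat >> h.py <<'E'
np.set_printoptions(precision=4,suppress=True)
def pose():
    s=get_state(); M=R.from_rotvec(s['tool_rot']).as_matrix(); return s,np.degrees(np.arctan2(M[1,0],M[0,0]))
def go(x,y,z,yaw):
    s,a=pose(); t=-np.radians((yaw-a+180)%360-180); r=np.radians(yaw); d=np.array([x,y,z])-s['position']
    print('t %.2f pos'%s['time'],s['position'],'yaw %.1f'%a,'| turn %.3f then dx %.4f dy %.4f dz %.4f'%(t,d[0]*np.cos(r)+d[1]*np.sin(r),d[0]*np.sin(r)-d[1]*np.cos(r),-d[2]))
E
python3 - <<'E'
from h import *
w=cap('wrist');t=cap('top');save(w,'w1')
for nm,p in(('w',w),('t',t)):
  for n in ['lid','lid_knob']:
    print(nm,n,[(d['position'],round(d['conf'],2)) for d in models.pinpoint(p,n)[:3]],[(d['position'],round(d['conf'],2),cv2.minAreaRect(np.argwhere(d['region'])[:,::-1].astype(np.float32))) for d in models.trace(p,n)[:2]])
go(.575,.12,.127,-18.4)
E
```

```text
w lid [([491.2, 137.9], 0.29)] [([278.5, 173.6], 0.9, ((281.982666015625, 174.8872833251953), (199.5750732421875, 100.2056884765625), 81.25383758544922))]
w lid_knob [([280.4, 185.4], 0.76)] [([278.4, 172.5], 0.92, ((281.04998779296875, 174.85000610351562), (199.68698120117188, 99.98490142822266), 81.8698959350586))]
t lid [([249.6, 169.7], 0.86)] [([243.9, 171.9], 0.57, ((244.5, 158.5), (57.0, 31.0), 90.0))]
t lid_knob [([254.0, 158.4], 0.59)] [([247.9, 168.9], 0.9, ((242.78744506835938, 157.66595458984375), (57.488548278808594, 33.5806884765625), 85.71085357666016))]
t 4.83 pos [0.5707 0.1231 0.3327] yaw -18.3 | turn 0.002 then dx 0.0051 dy 0.0016 dz 0.2057
```

View pics/w1.png

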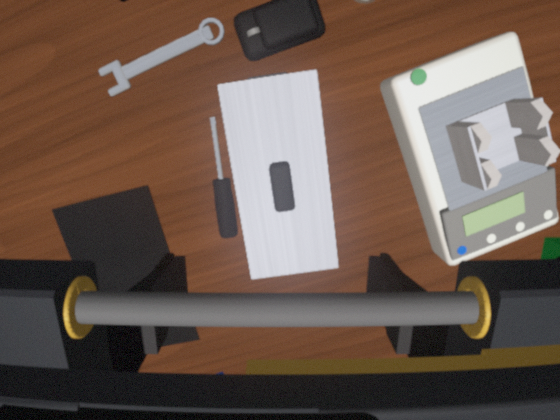

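Wrist view: the lid is at (218,84), (317,70), (338,267) and (250,279), with the knob at (282,186) and the driver at (222,185).

```bash
python3 - <<'E'
from h import *
w=cap('wrist')
c=[atz(w,u,.118) for u in [(218,84),(317,70),(338,267),(250,279)]]
for x in c: print(x)
ax=(c[0]+c[1]-c[2]-c[3])/2; print('centre',sum(c)/4,'yaw',np.degrees(np.arctan2(ax[1],ax[0])),np.linalg.norm(ax))
k=[(282,162),(282,210)]
a=atz(w,(280,163),.156);b=atz(w,(285,211),.152);print('knob',atz(w,(282,185),.156),np.degrees(np.arctan2((a-b)[1],(a-b)[0])))
print(tri([(w,(282,185)),(cap('top'),(252,160))]))
fl=[atz(w,u,.15) for u in [(470,124),(508,96),(556,155),(491,187)]]
print('stand',fl)
E
```

```text
[0.6864 0.1449 0.118 ]
[0.6684 0.0495 0.118 ]
[0.4646 0.0868 0.118 ]
[0.4817 0.1839 0.118 ]
centre [0.5753 0.1163 0.118 ] yaw -10.583528873549483 0.20775812767581667
knob [0.5784 0.1152 0.156 ] -12.316448669992557
[0.5773 0.1164 0.1505]
stand [array([ 0.5778, -0.07  ,  0.15  ]), array([ 0.5923, -0.1118,  0.15  ]), array([ 0.5224, -0.152 ,  0.15  ]), array([ 0.5117, -0.0791,  0.15  ])]
```

```bash
python3 - <<'E'
from h import *
go(.577,.1163,.127,-10.6)
E
```

```text
t 4.92 pos [0.5707 0.1233 0.3326] yaw -18.3 | turn -0.134 then dx 0.0075 dy 0.0057 dz 0.2056
```

>>> {"method": "send_rows", "body": {
  "increments": [
    [0,0,0.01,-0.134,1],
    [0.0075,0.0057,0.04,0,1],
    [0,0,0.05,0,1],
    [0,0,0.05,0,1],
    [0,0,0.03,0,1],
    [0,0,0.0255,0,1],
    [0,0,0,0,1]
  ],
  "grip_force": 30
}}

```text
time: 5.8
position: [0.5751, 0.1163, 0.1245]
tool_rot: [3.127, -0.29, -0.008]
force: [0.1, -0.5, -0.2]
grip_width: 0.0869
grasp_force: 0.0
```

>>> {"method": "send_rows", "body": {
  "increments": [
    [0,0,0,0,0.5],
    [0,0,0,0,0],
    [0,0,0,0,0],
    [0,0,0,0,0],
    [0,0,0,0,0]
  ]
}}

```text
time: 6.42
position: [0.5771, 0.1164, 0.1272]
tool_rot: [-3.128, 0.291, -0.0]
force: [0.4, -0.1, 0.8]
grip_width: 0.0449
grasp_force: 0.0
```

>>> {"method": "send_rows", "body": {
  "increments": [
    [0,0,0,0,0],
    [0,0,0,0,0],
    [0,0,0,0,0],
    [0,0,0,0,0],
    [0,0,-0.01,0,0],
    [0,0,-0.02,0,0],
    [0,0,-0.03,0,0],
    [0,0,-0.04,0,0]
  ]
}}

```text
time: 7.42
position: [0.5765, 0.1164, 0.2284]
tool_rot: [3.128, -0.29, -0.002]
force: [0.7, -0.1, -2.5]
grip_width: 0.0198
grasp_force: 30.0
```

```bash
python3 - <<'E'
from h import *
go(.49,.383,.25,-4.8)
s=get_state();print(s['force'],s['grip_width'],s['grasp_force'])
E
```

```text
t 7.42 pos [0.5765 0.1164 0.2284] yaw -10.6 | turn -0.101 then dx -0.1085 dy -0.2584 dz -0.0216
[ 0.7121 -0.1387 -2.4679] 0.019766151846606777 29.974511163309216
```

>>> {"method": "send_rows", "body": {
  "increments": [
    [0,0,-0.01,-0.05,0],
    [0,0,-0.01,-0.05,0],
    [-0.018,-0.043,0,0,0],
    [-0.018,-0.043,0,0,0],
    [-0.018,-0.043,0,0,0],
    [-0.018,-0.043,0,0,0],
    [-0.018,-0.043,0,0,0],
    [-0.018,-0.043,0,0,0]
  ]
}}

```text
time: 8.43
position: [0.491, 0.3843, 0.2488]
tool_rot: [-3.138, 0.134, -0.002]
force: [0.5, -1.1, -2.6]
grip_width: 0.0197
grasp_force: 30.0
```

>>> {"method": "send_rows", "body": {
  "increments": [
    [0,0,0.02,0,0],
    [0,0,0.04,0,0],
    [0,0,0.04,0,0],
    [0,0,0.04,0,0],
    [0,0,0.025,0,0],
    [0,0,0,0,0]
  ]
}}

```text
time: 9.18
position: [0.4898, 0.3806, 0.0795]
tool_rot: [3.135, -0.135, -0.007]
force: [0.1, -0.8, -3.2]
grip_width: 0.0196
grasp_force: 30.0
```

```bash
python3 - <<'E'
from h import *
go(.49,.383,.064,-4.8)
t=cap('top');save(t,'t2')
E
```

```text
t 9.18 pos [0.4898 0.3806 0.0795] yaw -4.9 | turn -0.002 then dx -0.0000 dy -0.0024 dz 0.0155
```

View pics/t2.png

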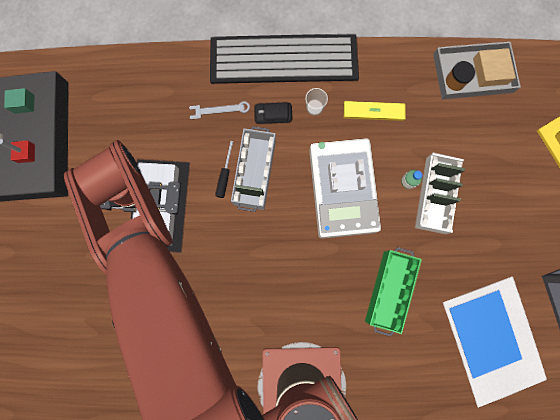

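The lid hangs over the mat at (160,200). The open box at (253,169) holds one conditioned panel in its nearest slot at (250,191). Lowering the lid.

>>> {"method": "send_rows", "body": {
  "increments": [
    [0,0,0.008,0,0],
    [0,0,0.005,0,0],
    [0,0,0.003,0,0],
    [0,0,0,0,0]
  ]
}}

```text
time: 9.72
position: [0.4912, 0.3826, 0.0659]
tool_rot: [3.139, -0.134, -0.0]
force: [-0.4, -1.1, -2.6]
grip_width: 0.0197
grasp_force: 30.0
```

>>> {"method": "send_rows", "body": {
  "increments": [
    [0,0,0.002,0,0],
    [0,0,0.002,0,0],
    [0,0,0,0,0]
  ]
}}

```text
time: 10.1
position: [0.4917, 0.3829, 0.064]
tool_rot: [-3.138, 0.133, -0.001]
force: [-4.2, -2.8, 8.4]
grip_width: 0.0199
grasp_force: 30.0
```

>>> {"method": "send_rows", "body": {
  "increments": [
    [0,0,0,0,1],
    [0,0,0,0,1],
    [0,0,0,0,1],
    [0,0,0,0,1],
    [0,0,-0.03,0,1],
    [0,0,-0.06,0,1],
    [0,0,-0.06,0,1],
    [0,0,-0.06,0,1]
  ]
}}

```text
time: 11.1
position: [0.4912, 0.3825, 0.2739]
tool_rot: [-3.139, 0.134, -0.0]
force: [0.5, 0.8, 0.2]
grip_width: 0.0853
grasp_force: 0.0
```

>>> {"method": "send_rows", "body": {
  "increments": [
    [0,0,-0.03,-0.184,1],
    [0,0,-0.03,-0.184,1],
    [0,0,0,-0.184,0.5],
    [0,0,0,-0.184,0.35],
    [0,0,0,-0.184,0.35],
    [0,0,0,-0.184,0.35],
    [0,0,0,-0.184,0.35],
    [0,0,0,-0.184,0.35]
  ]
}}

```text
time: 12.1
position: [0.4914, 0.3826, 0.3319]
tool_rot: [-2.41, -2.015, 0.0]
force: [-0.2, -0.1, -0.1]
grip_width: 0.0359
grasp_force: 0.0
```

```bash
python3 - <<'E'
from h import *
go(.56,.11,.33,79.4)
E
```

```text
t 12.10 pos [0.4914 0.3826 0.3319] yaw 79.8 | turn 0.007 then dx -0.2554 dy 0.1176 dz 0.0019
```

>>> {"method": "send_rows", "body": {
  "increments": [
    [-0.051,0.0235,0,0.007,0.35],
    [-0.051,0.0235,0,0,0.35],
    [-0.051,0.0235,0,0,0.35],
    [-0.051,0.0235,0,0,0.35],
    [-0.051,0.0235,0,0,0.35],
    [0,0,0,0,0.35],
    [0,0,0,0,0.35]
  ]
}}

```text
time: 12.98
position: [0.5587, 0.1103, 0.332]
tool_rot: [-2.423, -1.998, -0.0]
force: [0.6, -0.3, 0.9]
grip_width: 0.0309
grasp_force: 0.0
```

```bash
python3 - <<'E'
from h import *
w=cap('wrist');save(w,'w3');go(.56,.11,.33,79.4)
for n in ['box','box_slot1','box_slot2','box_slot3','box_slot4','aged1_mid','stand_slot']:
    print(n,[(d['position'],round(d['conf'],2)) for d in models.pinpoint(w,n)[:5]])
for i,x in enumerate([-.06,-.02,.02,.06]):
    a=np.radians(-10.6); print(i+1,proj(w,[.5753+x*np.cos(a),.1163+x*np.sin(a),.004]))
E
```

```text
t 13.03 pos [0.5586 0.111  0.332 ] yaw 79.1 | turn -0.005 then dx -0.0007 dy 0.0016 dz 0.0020
box [([288.3, 161.4], 0.77)]
box_slot1 [([330.1, 164.3], 0.95), ([241.0, 164.7], 0.91), ([10.1, 43.9], 0.91), ([273.8, 162.2], 0.83), ([303.7, 164.0], 0.8)]
box_slot2 [([330.1, 164.3], 0.95), ([241.0, 164.7], 0.91), ([10.1, 43.9], 0.91), ([273.8, 162.2], 0.83), ([303.7, 164.0], 0.8)]
box_slot3 [([330.1, 164.3], 0.95), ([241.0, 164.7], 0.91), ([10.1, 43.9], 0.91), ([273.8, 162.2], 0.83), ([303.7, 164.0], 0.8)]
box_slot4 [([330.1, 164.3], 0.95), ([241.0, 164.7], 0.91), ([10.1, 43.9], 0.91), ([273.8, 162.2], 0.83), ([303.7, 164.0], 0.8)]
aged1_mid [([241.6, 172.2], 0.78)]
stand_slot [([298.6, 353.8], 0.62)]
1 [243.6221 165.4146]
2 [273.7147 165.146 ]
3 [303.8365 164.9457]
4 [333.8688 164.8147]
```

View pics/w3.png

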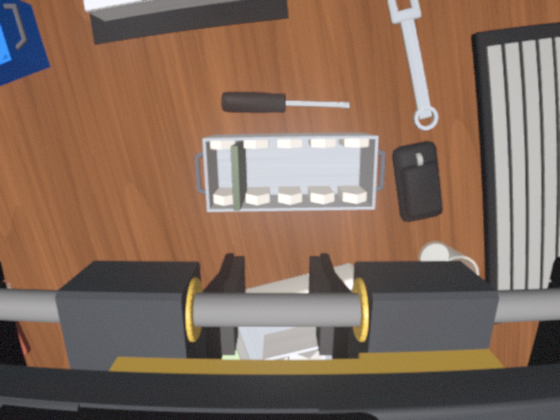

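Wrist view: box rim at (203,137), (378,134), (376,208) and (208,211). The aged panel is in the leftmost (near) slot at about (237,175), and the other three slots are empty.

```bash
python3 - <<'E'
from h import *
w=cap('wrist')
c=[atz(w,u,.08) for u in [(204,138),(378,134.5),(376,208.5),(208,211)]]
ax=(c[1]+c[2]-c[0]-c[3])/2; print('centre',sum(c)/4,'yaw',np.degrees(np.arctan2(ax[1],ax[0])),np.linalg.norm(ax), np.linalg.norm(c[0]-c[3]))
f=w['frame'];cv2.imwrite('pics/c3.png',cv2.resize(f[120:225,190:390,::-1],None,fx=4,fy=4,interpolation=cv2.INTER_CUBIC))
for d in models.trace(w,'aged1_mid')[:2]: print(d['position'],d['conf'],cv2.boundingRect(d['region'].astype(np.uint8)))
E
```

```text
centre [0.5763 0.1169 0.08  ] yaw -9.853319061218976 0.19412625562903227 0.08354247779922062
[236.8, 174.6] 0.64 (230, 140, 17, 71)
```

View pics/c3.png

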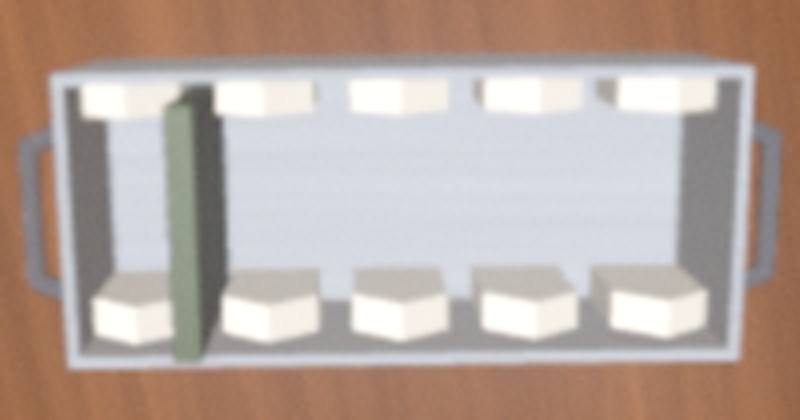

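Crop: the panel's pale top edge runs from (180,105) to (188,358), which is full-frame centre (236,178).

```bash
python3 - <<'E'
from h import *
w=cap('wrist');print(atz(w,(236,178),.104),atz(w,(235,146.5),.104),atz(w,(237,209),.104)); go(.5165,.127,.076,79.8)
E
```

```text
[0.517 0.127 0.104] [0.5231 0.1598 0.104 ] [0.5106 0.0935 0.104 ]
t 13.53 pos [0.5587 0.1104 0.3321] yaw 79.1 | turn -0.012 then dx 0.0089 dy -0.0445 dz 0.2561
```

>>> {"method": "send_rows", "body": {
  "increments": [
    [0.009,-0.0445,0,-0.008,0.35],
    [0,0,0.05,0,0.35],
    [0,0,0.06,0,0.35],
    [0,0,0.05,0,0.35],
    [0,0,0.02,0,0.35],
    [0,0,0,0,0.35],
    [0,0,0,0,0.35]
  ],
  "grip_force": 20
}}

```text
time: 14.4
position: [0.5178, 0.1275, 0.1535]
tool_rot: [2.414, 2.008, 0.003]
force: [-0.3, -0.5, 0.0]
grip_width: 0.0303
grasp_force: 0.0
```

```bash
python3 - <<'E'
from h import *
w=cap('wrist');save(w,'w4');go(.5165,.127,.076,79.5)
E
```

```text
t 14.45 pos [0.518  0.1275 0.1539] yaw 79.5 | turn 0.000 then dx -0.0008 dy -0.0014 dz 0.0779
```

View pics/w4.png

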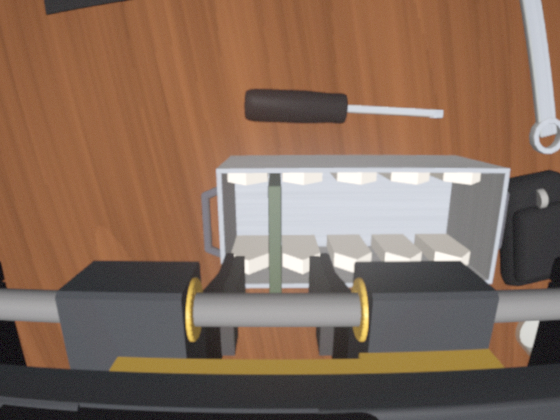

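The panel (col 275) is centred between the fingers (about 235 and 322). Descending and gripping.

>>> {"method": "send_rows", "body": {
  "increments": [
    [-0.001,-0.0015,0.03,0,0.35],
    [0,0,0.03,0,0.35],
    [0,0,0.018,0,0.35],
    [0,0,0,0,0.35],
    [0,0,0,0,0],
    [0,0,0,0,0],
    [0,0,0,0,0],
    [0,0,0,0,0]
  ]
}}

```text
time: 15.45
position: [0.5159, 0.1267, 0.0749]
tool_rot: [2.414, 2.009, 0.002]
force: [0.3, 0.1, 3.1]
grip_width: 0.0079
grasp_force: 20.0
```

>>> {"method": "send_rows", "body": {
  "increments": [
    [0,0,0,0,0],
    [0,0,0,0,0],
    [0,0,-0.01,0,0],
    [0,0,-0.03,0,0],
    [0,0,-0.04,0,0],
    [0,0,-0.05,0,0],
    [0,0,-0.05,0,0],
    [0,0,0,0,0]
  ]
}}

```text
time: 16.45
position: [0.5173, 0.127, 0.2593]
tool_rot: [2.412, 2.006, 0.011]
force: [0.2, 0.0, -0.8]
grip_width: 0.0076
grasp_force: 20.0
```

```bash
python3 - <<'E'
from h import *
s=get_state();print(s['grip_width'],s['grasp_force'],s['force'])
t=cap('top');save(t,'t5')
f=t['frame'][125:245,290:480];cv2.imwrite('pics/c5.png',cv2.resize(f[:,:,::-1],None,fx=4.2,fy=4.2,interpolation=cv2.INTER_CUBIC))
print([(d['position'],round(d['conf'],2)) for d in models.pinpoint(t,'stand_slot')[:3]],[(d['position'],round(d['conf'],2)) for d in models.pinpoint(t,'balance')[:3]])
print([(d['position'],round(d['conf'],2)) for d in models.pinpoint(t,'fresh1_mid')])
E
```

```text
0.007622163794419888 19.986247083870694 [ 0.1566  0.0358 -0.8226]
[([257.6, 172.3], 0.73), ([341.4, 173.9], 0.66)] []
[([411.1, 177.8], 0.74)]
```

View pics/c5.png

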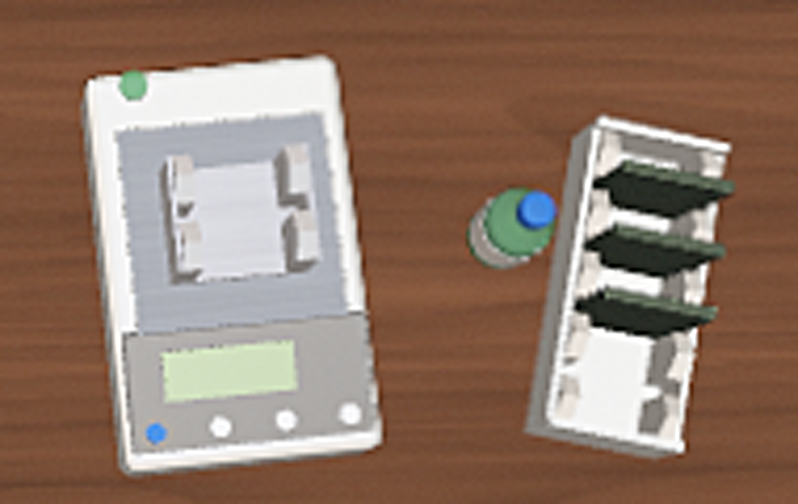

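Crop: stand slot notches at (183,207) and (297,205), pan corners at (116,128), (322,112), (345,312) and (136,332), carrier panels at (665,185), (655,248) and (645,310), and the near carrier slot empty.

```bash
python3 - <<'E'
from h import *
t=cap('top')
F=lambda u:(290+u[0]/4.2,125+u[1]/4.2)
c=[atz(t,F(u),.08) for u in [(116,128),(322,112),(345,312),(136,332)]]
for x in c: print(x)
ax=(c[0]+c[1]-c[2]-c[3])/2; print('pan',sum(c)/4,np.linalg.norm(ax),np.degrees(np.arctan2(ax[1],ax[0])))
ay=(c[0]+c[3]-c[1]-c[2])/2;print(np.linalg.norm(ay),np.degrees(np.arctan2(ay[1],ay[0]))-90)
print('slot',atz(t,F((240,207)),.1))
go(.535,-.115,.30,90)
E
```

```text
[ 0.602  -0.0487  0.08  ]
[ 0.6101 -0.177   0.08  ]
[ 0.4847 -0.1857  0.08  ]
[ 0.4747 -0.0573  0.08  ]
pan [ 0.5429 -0.1172  0.08  ] 0.12665201921540073 3.9278545270767684
0.12864112983802364 4.033335044589279
slot [ 0.5472 -0.1209  0.1   ]
t 16.70 pos [0.5138 0.1266 0.2518] yaw 79.5 | turn -0.183 then dx -0.2416 dy 0.0212 dz -0.0482
```

```bash
python3 - <<'E'
from h import *
go(.545,-.118,.30,94)
E
```

```text
t 16.70 pos [0.5138 0.1266 0.2518] yaw 79.5 | turn -0.253 then dx -0.2461 dy 0.0141 dz -0.0482
```

>>> {"method": "send_rows", "body": {
  "increments": [
    [0,0,-0.025,-0.127,0],
    [0,0,-0.023,-0.126,0],
    [-0.049,0.003,0,0,0],
    [-0.049,0.003,0,0,0],
    [-0.049,0.003,0,0,0],
    [-0.049,0.003,0,0,0],
    [-0.049,0.002,0,0,0],
    [0,0,0,0,0]
  ]
}}

```text
time: 17.7
position: [0.5453, -0.1197, 0.2997]
tool_rot: [-2.145, -2.291, 0.004]
force: [0.4, 1.5, -1.4]
grip_width: 0.0083
grasp_force: 20.0
```

>>> {"method": "send_rows", "body": {
  "increments": [
    [0,0,0,0,0],
    [0,0,0,0,0]
  ]
}}

```text
time: 17.95
position: [0.546, -0.1155, 0.3014]
tool_rot: [-2.14, -2.298, 0.0]
force: [0.6, 1.0, -0.7]
grip_width: 0.0077
grasp_force: 20.0
```

```bash
python3 - <<'E'
from h import *
w=cap('wrist');save(w,'w6');go(.545,-.118,.30,94)
print([(d['position'],round(d['conf'],2)) for d in models.pinpoint(w,'stand_slot')[:3]],proj(w,[.545,-.118,.086]))
E
```

```text
t 18.00 pos [ 0.5461 -0.1155  0.3017] yaw 94.1 | turn 0.002 then dx -0.0024 dy -0.0013 dz 0.0017
[([275.3, 192.1], 0.63)] [276.3945 190.4928]
```

View pics/w6.png

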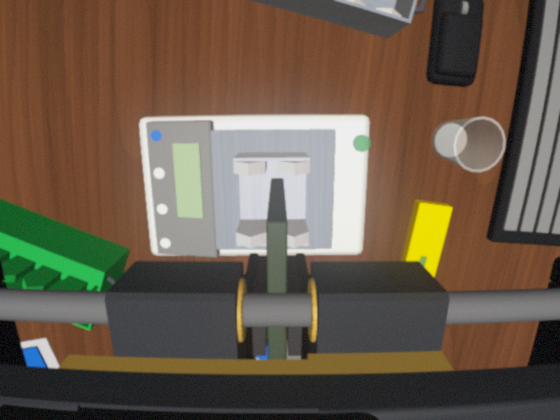

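The panel hangs at col 277 over the stand, whose rib gaps are at (271,165) and (274,234). The detection (275,192) agrees with my estimate to about 1.5 px.

```bash
python3 - <<'E'
from h import *
w=cap('wrist');a=np.radians(94)
for z in (.1,.145):
  for s in (1,-1): print(z,s,proj(w,[.545+s*.037*np.cos(a),-.118+s*.037*np.sin(a),z]))
c=[atz(w,u,.08) for u in [(212,129),(335,128),(332,249),(218,249)]]
print(sum(c)/4,c); print(atz(w,(271.5,165),.14),atz(w,(274,234),.14))
c=[atz(w,u,.145) for u in [(234,155),(310,154),(309,243),(237,244)]];print(sum(c)/4,c)
E
```

```text
0.1 1 [275.9733 155.9957]
0.1 -1 [275.942  228.1657]
0.145 1 [275.8134 161.5927]
0.145 -1 [275.788  242.7598]
[ 0.5433 -0.1203  0.08  ] [array([ 0.4755, -0.0602,  0.08  ]), array([ 0.6005, -0.0504,  0.08  ]), array([ 0.6116, -0.1808,  0.08  ]), array([ 0.4855, -0.1898,  0.08  ])]
[ 0.5389 -0.085   0.14  ] [ 0.5454 -0.1483  0.14  ]
[ 0.5419 -0.1155  0.145 ] [array([ 0.5062, -0.0779,  0.145 ]), array([ 0.5712, -0.0725,  0.145 ]), array([ 0.5779, -0.153 ,  0.145 ]), array([ 0.5122, -0.1587,  0.145 ])]
```

>>> {"method": "send_rows", "body": {
  "increments": [
    [-0.002,-0.0035,0.02,0,0],
    [0,0,0.03,0,0],
    [0,0,0.02,0,0],
    [0,0,0.01,0,0],
    [0,0,0.01,0,0],
    [0,0,0.01,0,0],
    [0,0,0,0,0]
  ]
}}

```text
time: 18.98
position: [0.5426, -0.1189, 0.2015]
tool_rot: [-2.142, -2.297, 0.0]
force: [0.7, 0.2, -1.0]
grip_width: 0.0079
grasp_force: 20.0
```

```bash
python3 - <<'E'
from h import *
s=get_state();print(s['force'],s['moment']);go(.5425,-.118,.157,94.1)
E
```

```text
[ 0.6521  0.2129 -1.0446] [-0.0396 -0.0976 -0.0536]
t 18.98 pos [ 0.5426 -0.1189  0.2015] yaw 94.0 | turn -0.002 then dx 0.0009 dy -0.0001 dz 0.0445
```

>>> {"method": "send_rows", "body": {
  "increments": [
    [0.001,0,0.007,0,0],
    [0,0,0.007,0,0],
    [0,0,0.007,0,0],
    [0,0,0.007,0,0],
    [0,0,0.006,0,0],
    [0,0,0.004,0,0],
    [0,0,0.002,0,0],
    [0,0,0,0,0]
  ]
}}

```text
time: 19.98
position: [0.5427, -0.118, 0.1619]
tool_rot: [-2.142, -2.298, 0.0]
force: [-0.6, 0.8, -1.5]
grip_width: 0.008
grasp_force: 20.0
```

>>> {"method": "send_rows", "body": {
  "increments": [
    [0,0,0.002,0,0],
    [0,0,0.001,0,0],
    [0,0,0.001,0,0],
    [0,0,0,0,0]
  ]
}}

```text
time: 20.48
position: [0.5427, -0.118, 0.1579]
tool_rot: [-2.142, -2.298, 0.0]
force: [-2.0, -0.1, -0.8]
grip_width: 0.0081
grasp_force: 20.0
```

>>> {"method": "send_rows", "body": {
  "increments": [
    [0,0,0.001,0,0],
    [0,0,0.001,0,0],
    [0,0,0,0,0]
  ]
}}

```text
time: 20.85
position: [0.5429, -0.118, 0.1569]
tool_rot: [2.142, 2.298, 0.0]
force: [-4.0, 0.4, 5.6]
grip_width: 0.0079
grasp_force: 20.0
```

>>> {"method": "send_rows", "body": {
  "increments": [
    [0,0,0,0,0.35],
    [0,0,0,0,0.35],
    [0,0,0,0,0.35],
    [0,0,-0.02,0,0.35],
    [0,0,-0.05,0,0.35],
    [0,0,-0.06,0,0.35],
    [0,0,-0.04,0.14,0.35],
    [0,0,0,0.14,0.35]
  ]
}}

```text
time: 21.85
position: [0.5448, -0.1187, 0.3312]
tool_rot: [2.441, 1.966, 0.007]
force: [-0.4, -0.2, 0.1]
grip_width: 0.0306
grasp_force: 0.0
```

```bash
python3 - <<'E'
from h import *
go(.525,-.365,.33,78)
E
```

```text
t 21.85 pos [ 0.5448 -0.1187  0.3312] yaw 77.7 | turn -0.005 then dx -0.2450 dy 0.0318 dz 0.0012
```

>>> {"method": "send_rows", "body": {
  "increments": [
    [-0.049,0.0064,0,0,0.35],
    [-0.049,0.0064,0,0,0.35],
    [-0.049,0.0064,0,0,0.35],
    [-0.049,0.0064,0,0,0.35],
    [-0.049,0.0064,0,0,0.35],
    [0,0,0,0,0.35],
    [0,0,0,0,0.35]
  ]
}}

```text
time: 22.72
position: [0.523, -0.364, 0.3256]
tool_rot: [-2.442, -1.975, -0.001]
force: [0.2, 1.1, 1.0]
grip_width: 0.0306
grasp_force: 0.0
```

```bash
python3 - <<'E'
from h import *
w=cap('wrist');save(w,'w7');t=cap('top');save(t,'t7');go(.525,-.365,.33,78)
im=np.vstack([cv2.resize(w['frame'],(400,300)),cv2.resize(t['frame'],(400,300))])
cv2.imwrite('pics/c7.png',w['frame'][:,:,::-1])
for n in ('fresh1_mid','carrier'): print(n,[(d['position'],round(d['conf'],2)) for d in models.pinpoint(w,n)[:5]])
E
```

```text
t 22.82 pos [ 0.5234 -0.3632  0.3261] yaw 78.0 | turn 0.001 then dx -0.0015 dy 0.0019 dz -0.0039
fresh1_mid []
carrier [([265.0, 189.1], 0.84)]
```

View pics/c7.png

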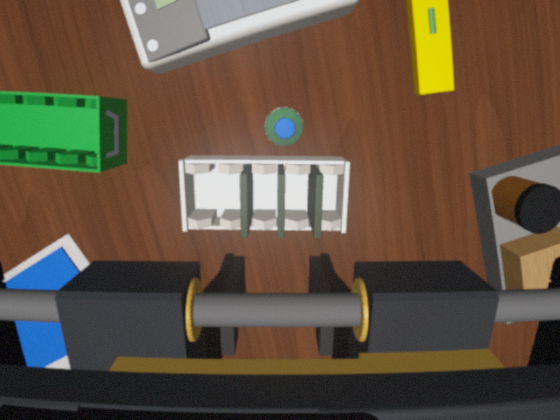

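Wrist view: carrier rim at (181,160), (348,159), (346,231) and (185,230). Three panels stand at cols 245, 281 and 318 (rows 166–237), and the left slot is empty.

```bash
python3 - <<'E'
from h import *
w=cap('wrist')
c=[atz(w,u,.06) for u in [(181,160),(348,159),(346,231),(185,230)]]
ax=(c[1]+c[2]-c[0]-c[3])/2;yaw=np.degrees(np.arctan2(ax[1],ax[0]));C=sum(c)/4; print('centre',C,'yaw',yaw,np.linalg.norm(ax), np.linalg.norm(c[0]-c[3]))
for u in (245,281,318): print(atz(w,(u,201),.106))
u=np.array([np.cos(np.radians(yaw)),np.sin(np.radians(yaw))])
for x in (-.06,-.02,.02,.06): print(C[:2]+x*u, proj(w,[*(C[:2]+x*u),.106]))
f=w['frame'][155:242,170:360];cv2.imwrite('pics/c8.png',cv2.resize(f[:,:,::-1],None,fx=4.2,fy=4.2,interpolation=cv2.INTER_CUBIC))
E
```

```text
centre [ 0.5051 -0.3791  0.06  ] yaw -12.030035063725991 0.1954992701275427 0.08542179292730132
[ 0.4869 -0.3708  0.106 ]
[ 0.5243 -0.3788  0.106 ]
[ 0.5628 -0.3869  0.106 ]
[ 0.4464 -0.3666] [207.3509 204.9515]
[ 0.4856 -0.3749] [244.6853 204.9442]
[ 0.5247 -0.3833] [282.22   204.9623]
[ 0.5638 -0.3916] [319.7267 205.0055]
```

View pics/c8.png

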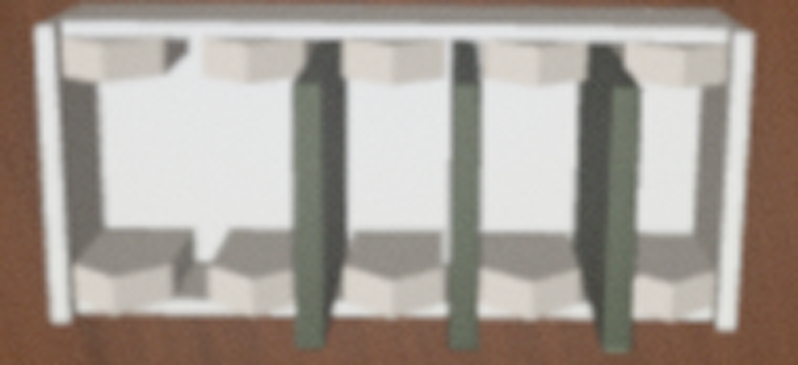

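Crop: pale top edges at crop cols 310, 465 and 619, which are full-frame cols 243.8, 280.7 and 317.4, centred on row 206.7. Taking the nearest panel first.

```bash
python3 - <<'E'
from h import *
w=cap('wrist')
for u in (243.8,280.7,317.4): print(atz(w,(u,206.7),.106))
p=atz(w,(243.8,206.7),.106);go(p[0],p[1],.078,78)
E
```

```text
[ 0.4842 -0.3767  0.106 ]
[ 0.5227 -0.3849  0.106 ]
[ 0.561 -0.393  0.106]
t 23.02 pos [ 0.5234 -0.3633  0.3264] yaw 78.0 | turn 0.001 then dx -0.0213 dy -0.0356 dz 0.2484
```

>>> {"method": "send_rows", "body": {
  "increments": [
    [-0.021,-0.035,0,0,0.3],
    [0,0,0.05,0,0.3],
    [0,0,0.06,0,0.3],
    [0,0,0.06,0,0.3],
    [0,0,0.04,0,0.3],
    [0,0,0.025,0,0.3],
    [0,0,0.013,0,0.3],
    [0,0,0,0,0.3]
  ]
}}

```text
time: 24.02
position: [0.4843, -0.377, 0.0776]
tool_rot: [-2.441, -1.976, 0.0]
force: [-0.6, -0.8, 0.4]
grip_width: 0.0262
grasp_force: 0.0
```

>>> {"method": "send_rows", "body": {
  "increments": [
    [0,0,0,0,0],
    [0,0,0,0,0],
    [0,0,0,0,0],
    [0,0,0,0,0],
    [0,0,-0.01,0,0],
    [0,0,-0.03,0,0],
    [0,0,-0.05,0,0],
    [0,0,-0.05,0,0]
  ]
}}

```text
time: 25.02
position: [0.484, -0.3771, 0.2191]
tool_rot: [-2.441, -1.976, -0.0]
force: [0.7, 0.5, -1.4]
grip_width: 0.0078
grasp_force: 20.0
```

```bash
cat >> h.py <<'E'
def slot(x,C=(.576,.1167),yaw=-10.2):
    a=np.radians(yaw); return C[0]+x*np.cos(a),C[1]+x*np.sin(a)
E
python3 - <<'E'
from h import *
s=get_state();print(s['grip_width'],s['grasp_force'],s['force'])
for x in (-.06,-.02,.02,.06): print(slot(x))
x,y=slot(-.02); go(x,y,.29,79.8)
E
```

```text
0.007828364798008126 19.987995297415182 [ 0.697   0.4516 -1.4444]
(np.float64(0.5169482635218454), np.float64(0.127325084419175))
(np.float64(0.5563160878406151), np.float64(0.12024169480639166))
(np.float64(0.5956839121593848), np.float64(0.11315830519360834))
(np.float64(0.6350517364781545), np.float64(0.106074915580825))
t 25.02 pos [ 0.484  -0.3771  0.2191] yaw 78.0 | turn -0.032 then dx 0.5023 dy -0.0169 dz -0.0709
```

>>> {"method": "send_rows", "body": {
  "increments": [
    [0,0,-0.045,-0.016,0],
    [0,0,-0.035,-0.016,0],
    [0.05,-0.0017,0,0,0],
    [0.05,-0.0017,0,0,0],
    [0.05,-0.0017,0,0,0],
    [0.05,-0.0017,0,0,0],
    [0.05,-0.0017,0,0,0],
    [0.05,-0.0017,0,0,0]
  ]
}}

```text
time: 26.02
position: [0.5273, -0.0788, 0.2983]
tool_rot: [2.41, 2.015, 0.0]
force: [0.3, -0.1, -0.2]
grip_width: 0.0077
grasp_force: 20.0
```

>>> {"method": "send_rows", "body": {
  "increments": [
    [0.05,-0.0017,0,0,0],
    [0.05,-0.0017,0,0,0],
    [0.05,-0.0017,0,0,0],
    [0.04,-0.0017,0,0,0],
    [0.012,0,0,0,0],
    [0,0,0,0,0],
    [0,0,0,0,0]
  ]
}}

```text
time: 26.9
position: [0.5565, 0.1184, 0.298]
tool_rot: [2.411, 2.014, -0.001]
force: [-0.0, -0.8, -1.1]
grip_width: 0.0081
grasp_force: 20.0
```

```bash
python3 - <<'E'
from h import *
x,y=slot(-.02); go(x,y,.075,79.8)
w=cap('wrist');save(w,'w9');t=cap('top')
c=w['frame'];print([(d['position'],round(d['conf'],2)) for d in models.pinpoint(w,'box_slot1')[:5]])
for X in (-.06,-.02,.02,.06): print(proj(w,[*slot(X),.004]))
for n in ('lid','carrier'): print(n,[(d['position'],round(d['conf'],2)) for d in models.trace(t,n)[:2]])
E
```

```text
t 26.90 pos [0.5565 0.1184 0.298 ] yaw 79.7 | turn -0.001 then dx 0.0018 dy -0.0005 dz 0.2230
[([276.1, 174.8], 0.94), ([306.6, 171.2], 0.92), ([244.4, 172.2], 0.87), ([1.0, 44.0], 0.81), ([337.6, 173.2], 0.71)]
[244.709  174.2797]
[276.8579 174.1886]
[309.0167 174.1621]
[341.0411 174.2003]
lid [([150.5, 204.7], 0.85), ([282.9, 111.5], 0.24)]
carrier [([437.5, 199.1], 0.97), ([317.0, 95.5], 0.31)]
```

>>> {"method": "send_rows", "body": {
  "increments": [
    [0.0018,-0.0005,0.04,0,0],
    [0,0,0.05,0,0],
    [0,0,0.04,0,0],
    [0,0,0.02,0,0],
    [0,0,0.012,0,0],
    [0,0,0.008,0,0],
    [0,0,0.008,0,0],
    [0,0,0,0,0]
  ]
}}

```text
time: 28.15
position: [0.5564, 0.1214, 0.1201]
tool_rot: [-2.41, -2.015, 0.0]
force: [0.8, -0.7, -1.3]
grip_width: 0.0079
grasp_force: 20.0
```

>>> {"method": "send_rows", "body": {
  "increments": [
    [0,0,0.01,0,0],
    [0,0,0.01,0,0],
    [0,0,0.01,0,0],
    [0,0,0.008,0,0],
    [0,0,0.004,0,0],
    [0,0,0,0,0]
  ]
}}

```text
time: 28.9
position: [0.5565, 0.1214, 0.078]
tool_rot: [2.41, 2.015, 0.0]
force: [-0.6, 0.1, -0.6]
grip_width: 0.0077
grasp_force: 20.0
```

>>> {"method": "send_rows", "body": {
  "increments": [
    [0,0,0.001,0,0],
    [0,0,0.001,0,0],
    [0,0,0.001,0,0],
    [0,0,0,0,0]
  ]
}}

```text
time: 29.4
position: [0.5573, 0.1214, 0.0773]
tool_rot: [2.409, 2.015, 0.002]
force: [-4.3, -1.0, 11.5]
grip_width: 0.008
grasp_force: 20.1
```

>>> {"method": "send_rows", "body": {
  "increments": [
    [0,0,-0.001,0,0.3],
    [0,0,0,0,0.3],
    [0,0,0,0,0.3],
    [0,0,-0.02,0,0.3],
    [0,0,-0.05,0,0.3],
    [0,0,-0.06,0,0.3],
    [0,0,-0.06,0.016,0.3],
    [0,0,-0.03,0.016,0.3]
  ]
}}

```text
time: 30.4
position: [0.5578, 0.1216, 0.3024]
tool_rot: [2.439, 1.973, 0.01]
force: [0.0, 0.7, -0.6]
grip_width: 0.0261
grasp_force: 0.0
```

```bash
python3 - <<'E'
from h import *
w=cap('wrist');save(w,'w10')
print([(d['position'],round(d['conf'],2)) for d in models.pinpoint(w,'fresh1_mid')[:3]],proj(w,[*slot(-.02),.054]))
go(.525,-.365,.33,78)
E
```

```text
[] [274.6437 184.1666]
t 30.50 pos [0.5587 0.1216 0.3029] yaw 78.0 | turn -0.001 then dx -0.4830 dy 0.0682 dz -0.0271
```

>>> {"method": "send_rows", "body": {
  "increments": [
    [-0.053,0.0075,-0.004,0,0.3],
    [-0.053,0.0075,-0.004,0,0.3],
    [-0.053,0.0075,-0.004,0,0.3],
    [-0.053,0.0075,-0.004,0,0.3],
    [-0.053,0.0075,-0.004,0,0.3],
    [-0.053,0.0075,-0.004,0,0.3],
    [-0.053,0.0075,0,0,0.3],
    [-0.053,0.0075,0,0,0.3]
  ]
}}

```text
time: 31.5
position: [0.5259, -0.3072, 0.3194]
tool_rot: [-2.441, -1.976, 0.0]
force: [0.8, -0.1, 0.4]
grip_width: 0.026
grasp_force: 0.0
```

>>> {"method": "send_rows", "body": {
  "increments": [
    [-0.053,0.0075,0,0,0.3],
    [0,0,0,0,0.3],
    [0,0,0,0,0.3]
  ]
}}

```text
time: 31.88
position: [0.5226, -0.3586, 0.3191]
tool_rot: [-2.441, -1.975, -0.0]
force: [0.2, 0.6, 0.0]
grip_width: 0.0259
grasp_force: 0.0
```

```bash
cat >> h.py <<'E'
def strips(p,C,yaw,z,xs=(-.12,.12)):
    """positions along own x (m) of the pale green top edges on the line through C"""
    a=np.radians(yaw); X=np.arange(xs[0],xs[1],.0005)
    d=[]
    for off in (-.015,-.02,.01,.015,.02,0,.025):
        row=[]
        for x in X:
            u=proj(p,[C[0]+x*np.cos(a)-off*np.sin(a),C[1]+x*np.sin(a)+off*np.cos(a),z]); v=p['frame'][int(round(u[1])),int(round(u[0]))].astype(float)
            row.append(v[1]-max(v[0],v[2]))
        d.append(row)
    d=np.median(d,0); m=d>8; n,l=cv2.connectedComponents(m.astype(np.uint8)[None]); l=l[0]
    return [(round(X[l==i].mean(),4),round(np.ptp(X[l==i]),4)) for i in range(1,n) if np.ptp(X[l==i])>.003]
E
python3 - <<'E'
from h import *
w=cap('wrist');save(w,'w11');go(.5227,-.3845,.078,78)
print([(d['position'],round(d['conf'],2)) for d in models.pinpoint(w,'carrier')[:3]], proj(w,[.5051,-.3791,0]))
print(strips(w,(.505,-.3791),-12,.106))
E
```

```text
t 31.93 pos [ 0.523  -0.3581  0.3195] yaw 78.0 | turn 0.000 then dx -0.0259 dy 0.0052 dz 0.2415
[([263.9, 191.4], 0.83)] [267.9359 190.7935]
[]
```

```bash
sed -i 's/m=d>8/m=d>th/; s/xs=(-.12,.12)):/xs=(-.09,.09),th=3):/' h.py; python3 - <<'E'
from h import *
w=cap('wrist')
print(strips(w,(.505,-.3791),-12,.106))
print(w['frame'][212,225:335:2].tolist())
E
```

```text
[(np.float64(0.0183), np.float64(0.0065)), (np.float64(0.0578), np.float64(0.0065))]
[[227, 228, 226], [227, 227, 226], [227, 228, 226], [226, 227, 225], [226, 227, 226], [227, 228, 226], [227, 228, 227], [227, 228, 226], [226, 227, 225], [226, 227, 225], [226, 227, 225], [228, 229, 227], [227, 229, 227], [227, 228, 227], [229, 230, 228], [227, 228, 226], [227, 227, 226], [228, 229, 226], [226, 228, 226], [227, 228, 226], [228, 229, 227], [228, 229, 227], [228, 229, 227], [227, 228, 227], [228, 228, 227], [229, 228, 228], [216, 217, 215], [122, 125, 117], [113, 121, 109], [108, 116, 101], [155, 158, 153], [225, 226, 224], [228, 228, 227], [227, 229, 228], [227, 228, 226], [227, 228, 226], [228, 229, 227], [228, 229, 226], [228, 228, 226], [227, 228, 226], [226, 227, 225], [215, 216, 213], [96, 96, 91], [83, 83, 77], [80, 78, 74], [84, 86, 79], [104, 111, 98], [106, 112, 97], [104, 111, 95], [156, 158, 151], [226, 227, 223], [227, 228, 225], [228, 228, 225], [227, 228, 225], [227, 228, 224]]
```

>>> {"method": "send_rows", "body": {
  "increments": [
    [-0.025,0.005,0.01,0,0.3],
    [0,0,0.05,0,0.3],
    [0,0,0.06,0,0.3],
    [0,0,0.05,0,0.3],
    [0,0,0.04,0,0.3],
    [0,0,0.02,0,0.3],
    [0,0,0.011,0,0.3],
    [0,0,0,0,0.3]
  ]
}}

```text
time: 33.02
position: [0.5232, -0.3847, 0.0797]
tool_rot: [2.441, 1.976, 0.0]
force: [-0.6, 0.9, 0.2]
grip_width: 0.026
grasp_force: 0.0
```

>>> {"method": "send_rows", "body": {
  "increments": [
    [0,0,0,0,0],
    [0,0,0,0,0],
    [0,0,0,0,0],
    [0,0,0,0,0],
    [0,0,-0.01,0,0],
    [0,0,-0.04,0,0],
    [0,0,-0.05,0,0],
    [0,0,-0.05,0,0]
  ]
}}

```text
time: 34.02
position: [0.5222, -0.3842, 0.2302]
tool_rot: [-2.441, -1.976, 0.0]
force: [-0.2, -1.1, -0.9]
grip_width: 0.0079
grasp_force: 20.0
```

```bash
python3 - <<'E'
from h import *
s=get_state();print(s['grip_width'],s['force']); x,y=slot(.019); go(x,y,.30,79.8)
E
```

```text
0.007858408782558802 [-0.1951 -1.0533 -0.8614]
t 34.02 pos [ 0.5222 -0.3842  0.2302] yaw 78.0 | turn -0.032 then dx 0.5026 dy -0.0168 dz -0.0698
```

>>> {"method": "send_rows", "body": {
  "increments": [
    [0,0,-0.04,-0.016,0],
    [0,0,-0.03,-0.016,0],
    [0.05,-0.0017,0,0,0],
    [0.05,-0.0017,0,0,0],
    [0.05,-0.0017,0,0,0],
    [0.05,-0.0017,0,0,0],
    [0.05,-0.0017,0,0,0],
    [0.05,-0.0017,0,0,0]
  ]
}}

```text
time: 35.02
position: [0.5654, -0.0859, 0.2991]
tool_rot: [-2.41, -2.015, 0.0]
force: [0.3, 0.4, -0.7]
grip_width: 0.0078
grasp_force: 20.0
```

>>> {"method": "send_rows", "body": {
  "increments": [
    [0.05,-0.0017,0,0,0],
    [0.05,-0.0017,0,0,0],
    [0.05,-0.0017,0,0,0],
    [0.04,-0.0015,0,0,0],
    [0.012,0,0,0,0],
    [0,0,0,0,0],
    [0,0,0,0,0]
  ]
}}

```text
time: 35.9
position: [0.5949, 0.1111, 0.299]
tool_rot: [2.411, 2.014, -0.001]
force: [-0.5, -0.0, -1.5]
grip_width: 0.0076
grasp_force: 20.0
```

```bash
python3 - <<'E'
from h import *
x,y=slot(.019); go(x,y,.078,79.8)
w=cap('wrist');save(w,'w12');print([(d['position'],round(d['conf'],2)) for d in models.pinpoint(w,'box_slot1')[:5]])
for X in (-.06,-.02,.02,.06): print(proj(w,[*slot(X),.004]))
print(strips(w,(.576,.1167),-10.2,.104))
E
```

```text
t 35.90 pos [0.5949 0.1111 0.299 ] yaw 79.7 | turn -0.001 then dx 0.0022 dy -0.0006 dz 0.2210
[([212.4, 173.1], 0.88), ([306.0, 172.7], 0.88), ([278.1, 172.4], 0.8), ([248.7, 173.2], 0.67)]
[213.5536 174.0111]
[245.4955 173.8551]
[277.5877 173.7637]
[309.6868 173.7372]
[(np.float64(-0.02), np.float64(0.007))]
```

>>> {"method": "send_rows", "body": {
  "increments": [
    [0.002,0,0.04,0,0],
    [0,0,0.05,0,0],
    [0,0,0.04,0,0],
    [0,0,0.02,0,0],
    [0,0,0.012,0,0],
    [0,0,0.008,0,0],
    [0,0,0.008,0,0],
    [0,0,0,0,0]
  ]
}}

```text
time: 37.0
position: [0.5954, 0.1143, 0.1211]
tool_rot: [2.41, 2.015, -0.0]
force: [-0.5, 0.1, 0.8]
grip_width: 0.0082
grasp_force: 20.0
```

>>> {"method": "send_rows", "body": {
  "increments": [
    [0,0,0.01,0,0],
    [0,0,0.01,0,0],
    [0,0,0.01,0,0],
    [0,0,0.008,0,0],
    [0,0,0.003,0,0],
    [0,0,0,0,0]
  ]
}}

```text
time: 37.75
position: [0.5952, 0.1143, 0.0798]
tool_rot: [-2.41, -2.015, 0.001]
force: [0.9, 0.6, -0.9]
grip_width: 0.008
grasp_force: 20.0
```

>>> {"method": "send_rows", "body": {
  "increments": [
    [0,0,0.001,0,0],
    [0,0,0.001,0,0],
    [0,0,0,0,0]
  ]
}}

```text
time: 38.12
position: [0.5956, 0.1144, 0.0783]
tool_rot: [2.41, 2.015, 0.001]
force: [0.4, -0.7, -0.6]
grip_width: 0.008
grasp_force: 20.0
```

>>> {"method": "send_rows", "body": {
  "increments": [
    [0,0,0.001,0,0],
    [0,0,0.001,0,0],
    [0,0,0,0,0]
  ]
}}

```text
time: 38.5
position: [0.5961, 0.1143, 0.0783]
tool_rot: [2.409, 2.015, 0.002]
force: [-5.5, -0.0, 9.6]
grip_width: 0.0075
grasp_force: 20.1
```

Seated. Releasing and returning for the third panel.

>>> {"method": "send_rows", "body": {
  "increments": [
    [0,0,-0.001,0,0.3],
    [0,0,0,0,0.3],
    [0,0,0,0,0.3],
    [0,0,-0.02,0,0.3],
    [0,0,-0.05,0,0.3],
    [0,0,-0.06,0,0.3],
    [0,0,-0.06,0.016,0.3],
    [0,0,-0.05,0.016,0.3]
  ]
}}

```text
time: 39.5
position: [0.5956, 0.1144, 0.3217]
tool_rot: [2.441, 1.974, 0.005]
force: [0.7, 0.6, 0.7]
grip_width: 0.0258
grasp_force: 0.0
```

>>> {"method": "send_rows", "body": {
  "increments": [
    [-0.053,0.0075,0,0,0.3],
    [-0.053,0.0075,0,0,0.3],
    [-0.053,0.0075,0,0,0.3],
    [-0.053,0.0075,0,0,0.3],
    [-0.053,0.0075,0,0,0.3],
    [-0.053,0.0075,0,0,0.3],
    [-0.053,0.0075,0,0,0.3],
    [-0.053,0.0075,0,0,0.3]
  ]
}}

```text
time: 40.5
position: [0.5654, -0.3146, 0.3189]
tool_rot: [2.441, 1.975, 0.001]
force: [0.7, 0.8, -0.1]
grip_width: 0.026
grasp_force: 0.0
```

>>> {"method": "send_rows", "body": {
  "increments": [
    [-0.053,0.0075,0,0,0.3],
    [0,0,0,0,0.3],
    [0,0,0,0,0.3]
  ]
}}

```text
time: 40.88
position: [0.5619, -0.366, 0.3179]
tool_rot: [2.442, 1.976, 0.001]
force: [-0.2, 0.1, 0.2]
grip_width: 0.0261
grasp_force: 0.0
```

```bash
python3 - <<'E'
from h import *
w=cap('wrist');save(w,'w13');go(.5613,-.392,.079,78)
print([(d['position'],round(d['conf'],2)) for d in models.pinpoint(w,'carrier')[:3]], proj(w,[.5051,-.3791,0]))
print(strips(w,(.505,-.3791),-12,.106))
E
```

```text
t 40.92 pos [ 0.5622 -0.3653  0.3179] yaw 78.0 | turn 0.000 then dx -0.0263 dy 0.0047 dz 0.2389
[([235.5, 195.9], 0.7), ([397.8, 25.5], 0.49)] [237.2854 191.5163]
[(np.float64(0.0568), np.float64(0.0065))]
```

>>> {"method": "send_rows", "body": {
  "increments": [
    [-0.026,0.004,0.01,0,0.3],
    [0,0,0.05,0,0.3],
    [0,0,0.06,0,0.3],
    [0,0,0.05,0,0.3],
    [0,0,0.04,0,0.3],
    [0,0,0.02,0,0.3],
    [0,0,0.009,0,0.3],
    [0,0,0,0,0.3]
  ]
}}

```text
time: 41.98
position: [0.5609, -0.393, 0.0788]
tool_rot: [2.441, 1.976, 0.0]
force: [0.5, -0.1, 0.4]
grip_width: 0.0261
grasp_force: 0.0
```

>>> {"method": "send_rows", "body": {
  "increments": [
    [0,0,0,0,0],
    [0,0,0,0,0],
    [0,0,0,0,0],
    [0,0,0,0,0],
    [0,0,-0.01,0,0],
    [0,0,-0.04,0,0],
    [0,0,-0.05,0,0],
    [0,0,-0.05,0,0]
  ]
}}

```text
time: 42.98
position: [0.5601, -0.3921, 0.2292]
tool_rot: [-2.441, -1.976, 0.0]
force: [0.6, -0.3, -0.6]
grip_width: 0.0077
grasp_force: 20.0
```

```bash
python3 - <<'E'
from h import *
s=get_state();print(s['grip_width'],s['force']); x,y=slot(.059); go(x,y,.30,79.8)
E
```

```text
0.007661944971018707 [ 0.647  -0.3442 -0.6008]
t 42.98 pos [ 0.5601 -0.3921  0.2292] yaw 78.0 | turn -0.032 then dx 0.5036 dy -0.0154 dz -0.0708
```

>>> {"method": "send_rows", "body": {
  "increments": [
    [0,0,-0.04,-0.016,0],
    [0,0,-0.03,-0.016,0],
    [0.05,-0.0015,0,0,0],
    [0.05,-0.0015,0,0,0],
    [0.05,-0.0015,0,0,0],
    [0.05,-0.0015,0,0,0],
    [0.05,-0.0015,0,0,0],
    [0.05,-0.0015,0,0,0]
  ]
}}

```text
time: 43.98
position: [0.6045, -0.0939, 0.2981]
tool_rot: [-2.41, -2.015, 0.0]
force: [0.8, 0.3, -1.1]
grip_width: 0.0074
grasp_force: 20.0
```

>>> {"method": "send_rows", "body": {
  "increments": [
    [0.05,-0.0015,0,0,0],
    [0.05,-0.0015,0,0,0],
    [0.05,-0.0015,0,0,0],
    [0.04,-0.0015,0,0,0],
    [0.013,0,0,0,0],
    [0,0,0,0,0],
    [0,0,0,0,0]
  ]
}}

```text
time: 44.85
position: [0.6347, 0.1039, 0.298]
tool_rot: [2.411, 2.014, -0.001]
force: [-0.3, 0.5, -1.6]
grip_width: 0.0075
grasp_force: 20.0
```

```bash
python3 - <<'E'
from h import *
x,y=slot(.059); go(x,y,.078,79.8)
w=cap('wrist');save(w,'w14');print([(d['position'],round(d['conf'],2)) for d in models.pinpoint(w,'box_slot1')[:5]])
for X in (-.06,-.02,.02,.06): print(proj(w,[*slot(X),.004]))
print(strips(w,(.576,.1167),-10.2,.104))
E
```

```text
t 44.85 pos [0.6347 0.1039 0.298 ] yaw 79.7 | turn -0.001 then dx 0.0022 dy -0.0010 dz 0.2200
[([275.7, 170.9], 0.93), ([181.4, 172.9], 0.73), ([214.4, 176.3], 0.71)]
[181.4024 174.3294]
[213.1158 174.107 ]
[245.1258 173.9489]
[277.2886 173.8555]
[(np.float64(-0.02), np.float64(0.007)), (np.float64(0.0195), np.float64(0.007))]
```

>>> {"method": "send_rows", "body": {
  "increments": [
    [0.002,-0.0005,0.04,0,0],
    [0,0,0.05,0,0],
    [0,0,0.04,0,0],
    [0,0,0.02,0,0],
    [0,0,0.012,0,0],
    [0,0,0.008,0,0],
    [0,0,0.008,0,0],
    [0,0,0,0,0]
  ]
}}

```text
time: 45.95
position: [0.6346, 0.1073, 0.1201]
tool_rot: [2.41, 2.015, 0.0]
force: [-0.4, -0.3, -1.0]
grip_width: 0.0078
grasp_force: 20.0
```

>>> {"method": "send_rows", "body": {
  "increments": [
    [0,0,0.01,0,0],
    [0,0,0.01,0,0],
    [0,0,0.01,0,0],
    [0,0,0.008,0,0],
    [0,0,0.003,0,0],
    [0,0,0,0,0]
  ]
}}

```text
time: 46.7
position: [0.6345, 0.1072, 0.0788]
tool_rot: [-2.41, -2.015, 0.0]
force: [-0.4, 0.4, -0.7]
grip_width: 0.0079
grasp_force: 20.0
```

>>> {"method": "send_rows", "body": {
  "increments": [
    [0,0,0.001,0,0],
    [0,0,0.001,0,0],
    [0,0,0,0,0]
  ]
}}

```text
time: 47.08
position: [0.6349, 0.1073, 0.0774]
tool_rot: [2.41, 2.015, 0.001]
force: [0.3, 0.1, -0.2]
grip_width: 0.008
grasp_force: 20.0
```

>>> {"method": "send_rows", "body": {
  "increments": [
    [0,0,0.001,0,0],
    [0,0,0,0,0]
  ]
}}

```text
time: 47.32
position: [0.6351, 0.1073, 0.0773]
tool_rot: [2.409, 2.015, 0.001]
force: [-1.3, -0.6, 5.7]
grip_width: 0.0082
grasp_force: 20.0
```

>>> {"method": "send_rows", "body": {
  "increments": [
    [0,0,0,0,0.3],
    [0,0,0,0,0.3],
    [0,0,0,0,0.3],
    [0,0,-0.02,0,0.3],
    [0,0,-0.05,0,0.3],
    [0,0,-0.06,0,0.3],
    [0,0,-0.06,0,0.3],
    [0,0,-0.06,0,0.3]
  ]
}}

```text
time: 48.32
position: [0.6344, 0.1072, 0.33]
tool_rot: [2.409, 2.014, 0.003]
force: [0.3, 0.5, -0.0]
grip_width: 0.026
grasp_force: 0.0
```

```bash
python3 - <<'E'
from h import *
w=cap('wrist');t=cap('top');save(w,'w15');save(t,'t15')
print(strips(w,(.576,.1167),-10.2,.104))
for n in ('lid','lid_knob','mat'): print(n,[(d['position'],round(d['conf'],2)) for d in models.pinpoint(t,n)[:2]],[(d['position'],round(d['conf'],2),cv2.minAreaRect(np.argwhere(d['region'])[:,::-1].astype(np.float32))) for d in models.trace(t,n)[:1]])
W=cv2.resize(w['frame'][60:300],(560,240));cv2.imwrite('pics/c15.png',np.vstack([w['frame'][90:250],t['frame']])[:,:,::-1])
go(.491,.3825,.33,-4.8)
E
```

```text
[(np.float64(-0.02), np.float64(0.007)), (np.float64(0.0195), np.float64(0.007)), (np.float64(0.0588), np.float64(0.0055))]
lid [([157.7, 205.0], 0.88)] [([154.5, 205.2], 0.89, ((155.243896484375, 203.30490112304688), (42.07441711425781, 80.50458526611328), 6.34019136428833))]
lid_knob [] [([155.9, 204.8], 0.91, ((155.2827606201172, 203.38934326171875), (40.83162307739258, 80.21467590332031), 5.19442892074585))]
mat [([274.6, 110.3], 0.72)] [([175.5, 207.1], 0.75, ((158.32672119140625, 204.732666015625), (55.12505340576172, 92.53844451904297), 5.710593223571777))]
t 48.73 pos [0.6337 0.1072 0.3239] yaw 79.8 | turn 1.477 then dx -0.1652 dy -0.2624 dz -0.0061
```

View pics/c15.png

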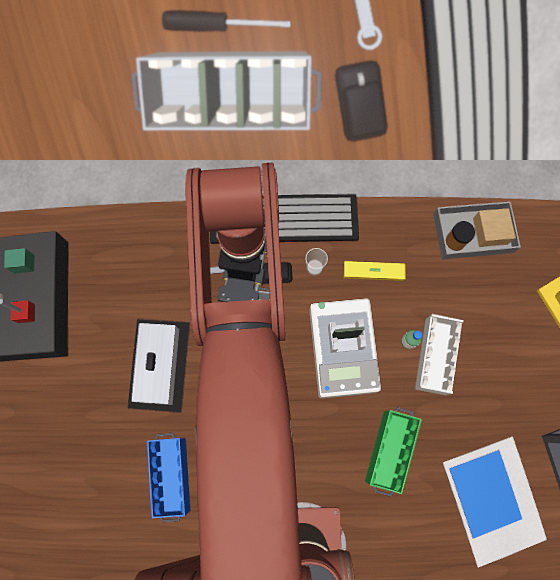

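The box holds three panels (slots 2–4), the carrier is empty, the aged panel stands on the balance, and the lid lies on the mat with its knob at top-view (151,201). Going above the lid.

>>> {"method": "send_rows", "body": {
  "increments": [
    [0,0,-0.006,0.185,0.5],
    [0,0,0,0.185,1],
    [0,0,0,0.185,1],
    [0,0,0,0.185,1],
    [0,0,0,0.185,1],
    [0,0,0,0.185,1],
    [0,0,0,0.185,1],
    [0,0,0,0.182,1]
  ]
}}

```text
time: 49.72
position: [0.6339, 0.1072, 0.3299]
tool_rot: [3.138, -0.142, -0.005]
force: [-0.2, 0.5, 0.0]
grip_width: 0.0862
grasp_force: 0.0
```

>>> {"method": "send_rows", "body": {
  "increments": [
    [-0.0275,-0.0437,0,0,1],
    [-0.0275,-0.0437,0,0,1],
    [-0.0275,-0.0437,0,0,1],
    [-0.0275,-0.0437,0,0,1],
    [-0.0275,-0.0437,0,0,1],
    [-0.0275,-0.0437,0,0,1],
    [0,0,0,0,1],
    [0,0,0,0,1]
  ]
}}

```text
time: 50.72
position: [0.4919, 0.382, 0.3306]
tool_rot: [3.137, -0.131, -0.003]
force: [-0.2, 0.3, -0.8]
grip_width: 0.0873
grasp_force: 0.0
```

```bash
python3 - <<'E'
from h import *
w=cap('wrist');save(w,'w16');t=cap('top')
for d in models.trace(w,'lid')[:1]:
    r=d['region'].copy();m=r.astype(np.uint8);rect=cv2.minAreaRect(np.argwhere(r)[:,::-1].astype(np.float32));print(d['conf'],rect)
    h=cv2.convexHull(np.argwhere(r)[:,::-1]);k=np.zeros_like(m);cv2.fillConvexPoly(k,h,1);k=cv2.erode(k,np.ones((11,11)))
    g=w['frame'].max(2);kn=(k>0)&(g<90);q=np.argwhere(kn)[:,::-1].astype(np.float32);print('knob',len(q),q.mean(0),cv2.minAreaRect(q))
    c=q.mean(0);P=atz(w,c,.09);print(P)
    b=cv2.boxPoints(rect);X=np.array([atz(w,u,.055)for u in b]);print(X,X.mean(0))
print([(d['position'],round(d['conf'],2)) for d in models.pinpoint(w,'lid_knob')[:2]],atz(w,models.pinpoint(w,'lid_knob')[0]['position'],.081))
go(P[0],P[1],.064,-4.8)
E
```

```text
0.56 ((275.0, 174.5), (173.0, 86.0), 90.0)
knob 0 [nan nan] ((0.0, 0.0), (0.0, 0.0), 0.0)
[nan nan nan]
[[0.5985 0.4233 0.055 ]
 [0.5902 0.3261 0.055 ]
 [0.38   0.338  0.055 ]
 [0.3894 0.4475 0.055 ]] [0.4895 0.3838 0.055 ]
[([480.2, 42.9], 0.65), ([271.8, 183.3], 0.61)] [0.6256 0.1502 0.081 ]
t 50.98 pos [0.4929 0.3813 0.3319] yaw -4.9 | turn -0.002 then dx nan dy nan dz 0.2679<stdin>:6: RuntimeWarning: Mean of empty slice.
  ret = um.true_divide(
<stdin>:7: RuntimeWarning: Mean of empty slice.
```

View pics/w16.png

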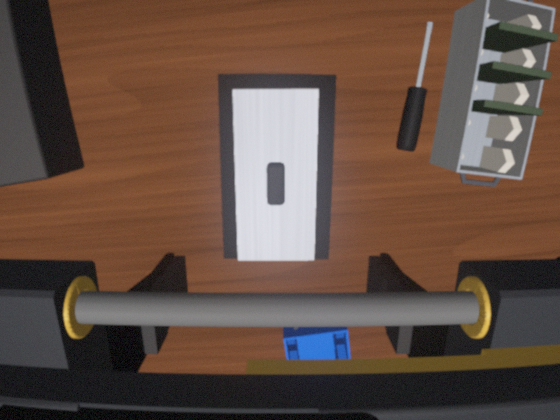

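Wrist view: the lid is square on the mat with its knob at (275,184), directly under the tool, so it has not been moved. Picking it up.

```bash
python3 - <<'E'
from h import *
w=cap('wrist');print(atz(w,(275.5,183),.09)); go(.4915,.383,.0645,-4.9)
E
```

```text
[0.4926 0.3826 0.09  ]
t 51.02 pos [0.4928 0.3814 0.332 ] yaw -4.9 | turn -0.000 then dx -0.0015 dy -0.0014 dz 0.2675
```

>>> {"method": "send_rows", "body": {
  "increments": [
    [-0.001,-0.0014,0.05,0,1],
    [0,0,0.06,0,1],
    [0,0,0.06,0,1],
    [0,0,0.05,0,1],
    [0,0,0.03,0,1],
    [0,0,0.0155,0,1],
    [0,0,0,0,1],
    [0,0,0,0,0]
  ],
  "grip_force": 30
}}

```text
time: 52.02
position: [0.4927, 0.3845, 0.0685]
tool_rot: [-3.137, 0.133, -0.004]
force: [0.4, -0.5, 0.2]
grip_width: 0.0827
grasp_force: 0.0
```

>>> {"method": "send_rows", "body": {
  "increments": [
    [0,0,0,0,0],
    [0,0,0,0,0],
    [0,0,0,0,0],
    [0,0,0,0,0],
    [0,0,0,0,0],
    [0,0,0,0,0],
    [0,0,0,0,0],
    [0,0,0,0,0]
  ]
}}

```text
time: 53.02
position: [0.4913, 0.3837, 0.0665]
tool_rot: [3.139, -0.132, -0.0]
force: [0.0, -0.7, 1.5]
grip_width: 0.0197
grasp_force: 30.0
```

>>> {"method": "send_rows", "body": {
  "increments": [
    [0,0,-0.01,0,0],
    [0,0,-0.03,0,0],
    [0,0,-0.04,0,0],
    [0,0,-0.05,0,0],
    [0,0,-0.05,0.045,0],
    [0,0,-0.005,0.045,0],
    [0,0,0,0,0]
  ]
}}

```text
time: 53.9
position: [0.4915, 0.3841, 0.2528]
tool_rot: [-3.129, 0.273, -0.002]
force: [-1.0, -0.2, -3.7]
grip_width: 0.0196
grasp_force: 30.0
```

```bash
python3 - <<'E'
from h import *
s=get_state();print(s['grip_width'],s['force']);go(.5765,.1167,.25,-10.3)
E
```

```text
0.019616668852068694 [-0.9527 -0.2129 -3.7302]
t 53.90 pos [0.4915 0.3841 0.2528] yaw -10.0 | turn 0.006 then dx 0.1314 dy 0.2479 dz 0.0028
```

>>> {"method": "send_rows", "body": {
  "increments": [
    [0.0217,0.0413,0,0.005,0],
    [0.0217,0.0413,0,0,0],
    [0.0217,0.0413,0,0,0],
    [0.0217,0.0413,0,0,0],
    [0.0217,0.0413,0,0,0],
    [0.0217,0.0413,0,0,0],
    [0,0,0,0,0],
    [0,0,0,0,0]
  ]
}}

```text
time: 54.9
position: [0.5747, 0.1171, 0.2503]
tool_rot: [-3.129, 0.281, 0.004]
force: [0.9, 0.7, -2.7]
grip_width: 0.0196
grasp_force: 30.0
```

```bash
python3 - <<'E'
from h import *
go(.5757,.1167,.15,-10.3)
E
```

```text
t 54.90 pos [0.5747 0.1171 0.2503] yaw -10.3 | turn 0.000 then dx 0.0010 dy 0.0002 dz 0.1003
```

>>> {"method": "send_rows", "body": {
  "increments": [
    [0.001,0,0.03,0,0],
    [0,0,0.03,0,0],
    [0,0,0.02,0,0],
    [0,0,0.01,0,0],
    [0,0,0.007,0,0],
    [0,0,0,0,0],
    [0,0,0,0,0]
  ]
}}

```text
time: 55.78
position: [0.5772, 0.1168, 0.1556]
tool_rot: [-3.129, 0.281, -0.003]
force: [-0.1, 0.3, -2.9]
grip_width: 0.0197
grasp_force: 30.0
```

>>> {"method": "send_rows", "body": {
  "increments": [
    [0,0,0.004,0,0],
    [0,0,0.004,0,0],
    [0,0,0.003,0,0],
    [0,0,0,0,0]
  ]
}}

```text
time: 56.28
position: [0.5762, 0.1167, 0.143]
tool_rot: [3.129, -0.281, -0.001]
force: [-0.1, -0.2, -2.8]
grip_width: 0.0198
grasp_force: 30.0
```

>>> {"method": "send_rows", "body": {
  "increments": [
    [0,0,0.002,0,0],
    [0,0,0.002,0,0],
    [0,0,0.002,0,0],
    [0,0,0,0,0]
  ]
}}

```text
time: 56.78
position: [0.5763, 0.1167, 0.1372]
tool_rot: [3.129, -0.281, -0.001]
force: [0.2, 0.2, -3.0]
grip_width: 0.0199
grasp_force: 30.0
```

No contact 6 mm below the rim, so the lid is going over the box. Continuing down.

>>> {"method": "send_rows", "body": {
  "increments": [
    [0,0,0.002,0,0],
    [0,0,0.002,0,0],
    [0,0,0.002,0,0],
    [0,0,0.001,0,0],
    [0,0,0,0,0]
  ]
}}

```text
time: 57.4
position: [0.5764, 0.1167, 0.1304]
tool_rot: [3.129, -0.281, -0.0]
force: [-0.6, -0.1, -2.3]
grip_width: 0.0199
grasp_force: 30.0
```

>>> {"method": "send_rows", "body": {
  "increments": [
    [0,0,0.001,0,0],
    [0,0,0,0,0]
  ]
}}

```text
time: 57.65
position: [0.5765, 0.1167, 0.1295]
tool_rot: [3.129, -0.281, -0.0]
force: [0.3, -0.5, -3.8]
grip_width: 0.0198
grasp_force: 30.0
```

>>> {"method": "send_rows", "body": {
  "increments": [
    [0,0,0.001,0,0],
    [0,0,0.001,0,0],
    [0,0,0,0,0]
  ]
}}

```text
time: 58.02
position: [0.5766, 0.1167, 0.1294]
tool_rot: [3.129, -0.281, 0.001]
force: [-5.3, -0.7, 8.8]
grip_width: 0.0199
grasp_force: 30.0
```

>>> {"method": "send_rows", "body": {
  "increments": [
    [0,0,-0.001,0,1],
    [0,0,0,0,1],
    [0,0,0,0,1],
    [0,0,0,0,1],
    [0,0,0,0,1],
    [0,0,-0.03,0,1],
    [0,0,-0.05,0,1],
    [0,0,-0.06,0,1]
  ]
}}

```text
time: 59.02
position: [0.5756, 0.1167, 0.2686]
tool_rot: [3.129, -0.281, -0.004]
force: [1.5, 0.5, 0.1]
grip_width: 0.0851
grasp_force: 0.0
```

>>> {"method": "send_rows", "body": {
  "increments": [
    [0,0,-0.06,0,1],
    [0,0,0,0,1],
    [0,0,0,0,1],
    [0,0,0,0,1]
  ]
}}

```text
time: 59.52
position: [0.5755, 0.1167, 0.3261]
tool_rot: [3.128, -0.281, -0.006]
force: [-0.5, -0.7, 0.3]
grip_width: 0.0868
grasp_force: 0.0
```

```bash
python3 - <<'E'
from h import *
s,a=pose();print(s['position'],a,s['grip_width'],s['force'])
w=cap('wrist')
for d in models.trace(w,'lid')[:1]:
    r=d['region'].astype(np.uint8);rect=cv2.minAreaRect(np.argwhere(r)[:,::-1].astype(np.float32));X=np.array([atz(w,u,.118)for u in cv2.boxPoints(rect)])
    print(d['conf'],rect,X,X.mean(0),[np.linalg.norm(X[i]-X[i-1]) for i in range(4)])
t=cap('top')
for n in ('carrier','aged1_mid','bottle_mid','stand_slot'): print(n,[(d['position'],round(d['conf'],2)) for d in models.pinpoint(t,n)[:3]])
E
```

```text
[0.5755 0.1167 0.3261] -10.268193929333284 0.08678985174914859 [-0.4501 -0.7416  0.2643]
0.62 ((215.5, 174.0), (122.0, 19.0), 90.0) [[0.6611 0.1708 0.118 ]
 [0.6576 0.1526 0.118 ]
 [0.5355 0.1793 0.118 ]
 [0.5391 0.1992 0.118 ]] [0.5984 0.1755 0.118 ] [np.float64(0.12528208024195953), np.float64(0.018585972800397442), np.float64(0.1250108613649171), np.float64(0.020226661226699437)]
carrier [([438.3, 197.6], 0.96), ([376.5, 110.8], 0.37)]
aged1_mid [([346.9, 175.2], 0.68)]
bottle_mid [([412.9, 176.0], 0.67)]
stand_slot [([347.0, 176.7], 0.94), ([338.9, 182.2], 0.64)]
```

The tracer picked up the screwdriver instead of the lid. Measuring the lid from its brightness.

```bash
python3 - <<'E'
from h import *
w=cap('wrist');g=(w['frame'].min(2)>170).astype(np.uint8);g[250:]=0
n,l,st,c=cv2.connectedComponentsWithStats(g)
i=l[150,282] or l[130,282];print(st[i])
rect=cv2.minAreaRect(np.argwhere(l==i)[:,::-1].astype(np.float32));X=np.array([atz(w,u,.118)for u in cv2.boxPoints(rect)])
print(rect,X,X.mean(0),[np.linalg.norm(X[i]-X[i-1]) for i in range(4)])
print(np.argwhere(l==i)[:,0].max())
E
```

```text
[  226    84   101   166 14898]
((276.0, 166.5), (165.0, 100.0), 90.0) [[0.6858 0.1463 0.118 ]
 [0.6685 0.0516 0.118 ]
 [0.5015 0.0764 0.118 ]
 [0.5208 0.1822 0.118 ]] [0.5941 0.1141 0.118 ] [np.float64(0.1688605782800024), np.float64(0.09627383820137782), np.float64(0.16882425901911244), np.float64(0.10751759222515672)]
249
```

The lid's far corners are within 2 mm of where they were at the start, and it touched down at the predicted seated height. Handing in.

```bash
python3 - <<'E'
from h import *
print(sign_off())
E
```

```text
the job is handed in; nothing more can be done
None
```

The job is handed in: the conditioned panel stands in the balance stand, all three fresh panels are home in box slots 2–4, and the lid is back on the box after resting on the mat; I confirmed its seat by touchdown height and its far corners, not its near end.

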